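# Slide a dish through the sprung stage gate and latch the sprung probe over it

### The job

Push the dish carrier along its lane, without lifting it, through the sprung gate and right into the bay, so that both gate leaves swing shut behind it. Then use the black finger loop to push the sprung probe slide to the end of its travel towards the bay, shift the loop sideways and let it drop back into its holding notch, so that the probe stays out over the dish when you let go. Leave the jar and the stack of spare dishes that stand beside the lane where they are.

Things in the scene. Friction and masses are not known exactly. Their poses are not given: they have to be found in the camera images.
- rig: Stage rig: fixed grey base plate 240 x 600 x 12 mm on the bench (x -100..140, y -215..385), may stand turned. All offsets here are in its frame, mm: origin at bench level under the middle of the gate; +y runs along the lane to the gate, the bay and the probe slide; z up.
- gate_mid (a point): Middle of the gate on the lane floor (rig 0, 0, 12). Lane: black floor at z 12, 84 wide between guides 8 high, about x = 0, from y -205 to the gate at y 0. Bay: behind the gate, y 0 to 170, same floor, open above; clear screens 40 high at x +-58, 32 high across its end at y 170. Gate posts 58 high.
- gate_l (a joint): Gate leaf on the rig's -x side, rad: 0 shut across the lane, up to 1.65 as it swings into the bay (never the other way). White, 43.5 long, 4 thick, z 22 to 54, upright hinge at rig x -45, y 0; a light spring (1 N at the tip) shuts it. It cannot shut while something stands less than 44 behind the gate.
- gate_r (a joint): The other leaf, hinged at rig x +45, y 0, mirror image: 0 shut, 1.65 open.
- carrier_mid (a point): Centre, half-way up the block, of the loose dish carrier: aluminium block 68 (x) x 80 (y, along the lane) x 24 high, about 0.25 kg, that slides on the lane floor; on it a lidded glass dish 62 dia, top 36 above the block's underside. Clear of the leaves when its centre is past rig y 84; touches the bay's end at 130.
- probe_slide (a joint): Travel of the sprung probe slide along rig -y (towards the bay), m: 0 sprung back, 0.062 end of travel. A spring pulls it back with 5 N at 0, 9 N at the end. It carries the probe and the finger loop. In the notch it rests at about 0.042; let go elsewhere it snaps back to 0.
- loop_shift (a joint): Sideways shift of the finger loop on its cross rods along rig +x, m: 0 as found, 0.029 end; a weak spring (under 1 N) pulls it to 0. It can shift only while probe_slide is above 0.052; at a shift of 0.026 to 0.029 the slide, let back, drops into the notch.
- loop (a point): Centre of the finger loop's upper rim (rig z 84): black upright square frame, open above and below, outside 76 x 76, inside 60 x 60, walls 8 thick, 30 high (z 54 to 84). The plate under it is at z 40. As found it is at rig x 0, y 325. Put shut fingers into it to push it about.
- notch (a point): Centre of the holding notch (rig 28, 233, 40), the end of a J-shaped slot in the plate: straight along -y at x 0, then sideways to +x, then a little back (+y) into the notch. The loop's steel pin, 50 ahead of the loop's centre (in -y), runs in it.
- probe_tip (a point): Tip of the thin steel probe on the slide, rig z 62: just outside the bay when sprung back, 14 above the dish in the bay when the slide is in the notch.
- jar: Bystander: small brown-glass jar 34 dia x 55, standing on the base plate beside the lane, on the +x side. Origin at the centre of its underside.
- dish_stack: Bystander: stack of three spare dishes, 56 dia x 42, standing on the base plate beside the bay, on the +x side. Origin at the centre of its underside.
Not all that is in view belongs to the job. What is shaped like the part that bears carrier_mid but brown, green or turquoise is not meant.

How it is judged:
By the outcome, as a careful person would: the job done as asked, in the order asked, and still so for the second after the job is handed in, with the robot touching nothing.
It also fails if it takes over 51 s, if anything falls off the work surface, if the arm or the gripper's body presses on something with over 40 N, if the wrist force passes 120 N, or if a joint passes its speed limit or range.

### The arm

A 6-joint arm with a two-finger parallel gripper is mounted at the origin on the work surface. World frame = base frame: x ahead of the robot, y to its left, z up, the work surface at z = 0. Lengths are in m, angles in degrees, forces in N, time in s.
With the tool pointing down it reaches from about 0.375 to 0.9 m from the base axis. Payload 3.1 kg.
Tool frame: the origin (TCP) lies midway between the tips of the shut fingers; the grasp point (between the pads) lies 19 mm behind it; z points along the fingers, y is the direction in which the jaws open and shut (so a half turn about z gives the same grasp; the last joint's range is limited). The gripper opens to 87 mm and grips with 3 to 60 N. Pads are 19 mm wide; open, the fingers measure 117 mm over their backs; the gripper's body (75 mm by 190 mm) begins 51 mm behind the grasp point.
Start: joints at [-82.821, 30.224, 82.088, -0, 67.689, -10.227], TCP at [0.187, -0.596, 0.189] pointing down, gripper open.
Joint ranges: [-176.69, 176.69], [-43.24, 126.21], [12.49, 139.97], [-82, 262], [0, 151.66], [-163.58, 163.58]. Speed limits (degrees/s): [159.86, 159.86, 180, 180, 180, 180].

### API

Orientations are given as a 3x3 rotation matrix whose columns are the frame's x, y, z axes.
In Python, from rig import bot, capture, get_calibration gives the robot as it stands.
- The arm moves only by the tool play_rows, never from a script. Its arguments are lists of equal length, an entry for each row: "fingers": the closure in counts, from 0 (fully open) to 255 (shut); "linear": the shift along the tool's x, y, z in mm, a list of three; "rot": the turn, a rotation vector about the tool's x, y, z in degrees, a list of three. A call has 1 to 20 rows; each row is the pose to reach, as a shift and turn from the pose commanded when the call began, along the tool's axes at that moment; what a row does not reach only later rows make up. A row lasts 1/10 s, in which the tool goes at most 50 mm and 8.59 degrees, less where a joint would pass 70% of its speed; a pose out of reach is approached as far as the arm can. A call with a gripper value outside its range is refused whole. The fingers move at their own pace and stop on an object; the grip force is fixed at half the most. Time passes only in rows, so rows that repeat a pose let the fingers close. It gives the time, the measured TCP pose, the force and the opening at its end, in the units of the state.
- bot.read_state(): the state, without advancing time (a new reading comes with each control period).
- capture(name): name is "scene" or "top"; returns the picture (480x640x3 uint8, red, green, blue); there is no depth.
- get_calibration(name): a dict with "vfov" (degrees; the focal length in pixels is half the picture's height over the tangent of half this angle, whatever the lens; pixels are square), "cx", "cy" (the principal point, pixels), "camera_from_world" (4x4, takes a point from world to camera coordinates). Camera axes: x right, y down, z forward; pixel columns grow to the right and rows downward; lengths in m; the calibration is good to about 2 mm. A picture is of the moment at which its call begins. get_calibration takes no time and is no camera call.
- bot.hand_in(): hands the job in, once; it reports no verdict.
The state is a dict: "time_s": time; "joint_positions": joint angles; "qvel": joint speeds; "tau": joint torques, N m; "position": TCP position; "tcp_rot": TCP orientation; "force": force on the tool from outside, world axes, zero at the start; "moment": the same for the moment, N m; "opening": opening from 0.0 (shut) to 1.0 (fully open).
Only numpy, scipy, OpenCV 4.12 (cv2) and the standard library are available. Lean on these libraries where they do the work, as an engineer would, in place of code of your own. Each camera call takes 0.05 s, during which the arm holds its last target.

## Working session

There is one attempt and no reset: what is moved stays moved. The work goes in short steps, Python scripts to look and compute and a tool call to move; the robot and the scene stay as the last step left them, time stands still between calls to the robot, and variables do not carry over. Pictures are saved under pics/ and viewed, and the job is handed in when it is done.

Besides the shell and the picture viewer there is one more tool, called after "Request:" as a command line: name --argument value ..., lists and objects as JSON in quotes. play_rows: Moves the arm, as the interface text tells. Its arguments: {"type":"object","properties":{"fingers":{"type":"array"},"linear":{"type":"array"},"rot":{"type":"array"}},"required":["fingers","linear","rot"]}

```bash
mkdir -p pics; ls; python3 - <<'E'
from rig import bot,capture,get_calibration
import cv2
for n in("scene","top"):
    cv2.imwrite(f"pics/{n}0.png",cv2.cvtColor(capture(n),cv2.COLOR_RGB2BGR)); print(n,get_calibration(n))
print(bot.read_state())
E
```

```text
pics
scene {'vfov': 50.50314537046881, 'cx': 314.70397739441984, 'cy': 232.82622179520678, 'camera_from_world': array([[ 0.14480146,  0.98943939,  0.00649842, -0.02466228],
       [ 0.71064579, -0.09942648, -0.696489  , -0.30759304],
       [-0.68848754,  0.1054707 , -0.71753804,  1.35994668],
       [ 0.        ,  0.        ,  0.        ,  1.        ]])}
top {'vfov': 50.40910121933372, 'cx': 319.8290553940393, 'cy': 240.2837891138227, 'camera_from_world': array([[-6.92606485e-03, -9.99975608e-01,  9.01934163e-04,
        -4.84797261e-02],
       [-9.97209168e-01,  6.83984845e-03, -7.43444104e-02,
         5.10110956e-01],
       [ 7.43364279e-02, -1.41433122e-03, -9.97232217e-01,
         1.07804731e+00],
       [ 0.00000000e+00,  0.00000000e+00,  0.00000000e+00,
         1.00000000e+00]])}
{'time_s': 0.1, 'joint_positions': array([-8.28205018e+01,  3.02735606e+01,  8.21510147e+01,  1.21918870e-03,
        6.76880362e+01, -1.02274464e+01]), 'qvel': array([-0.01959262, -0.05452866, -0.18892001,  0.02968938,  0.00593804,
       -0.0721246 ]), 'tau': array([-2.74386375e-04, -4.40986454e+01, -1.77151179e+01,  6.34759362e-02,
        5.33817674e-02, -4.65963251e-05]), 'position': array([ 0.1869125 , -0.59562642,  0.18785945]), 'tcp_rot': array([[ 9.54206541e-01,  2.99148503e-01, -2.26105916e-04],
       [ 2.99148362e-01, -9.54204614e-01,  1.95249095e-03],
       [ 3.68333436e-04, -1.93071884e-03, -9.99998068e-01]]), 'force': array([ 0.84019589, -0.56941244, -1.11229561]), 'moment': array([ 0.01783515, -0.03978107,  0.03892564]), 'opening': 0.9991161634798938}
```

View pics/scene0.png

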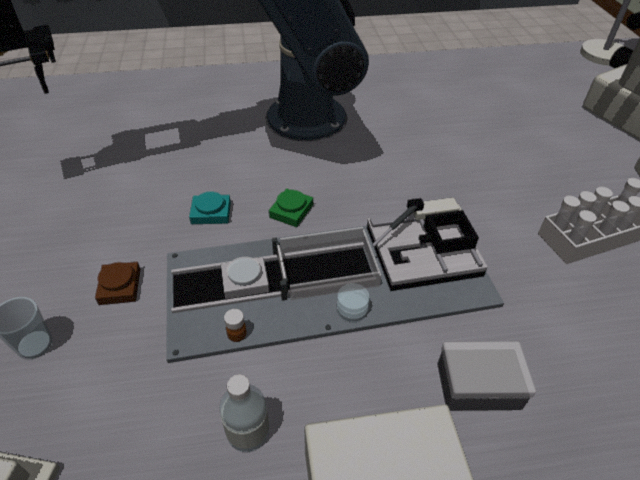

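View pics/top0.png

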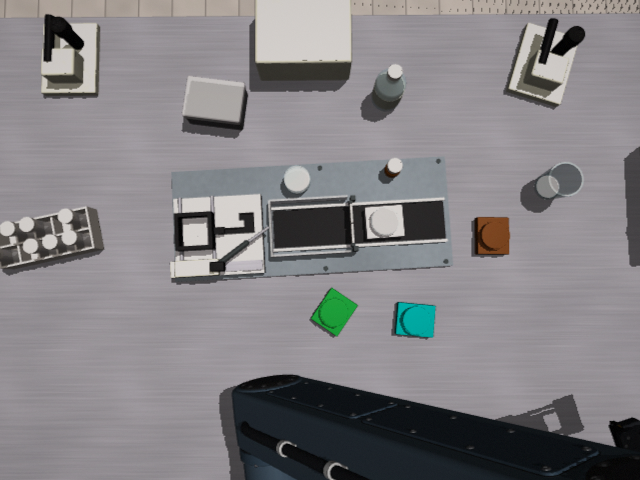

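```bash
python3 - <<'E'
import cv2
a=cv2.imread("pics/top0.png"); cv2.imwrite("pics/t1.png",cv2.resize(a[150:290,160:310],None,fx=5,fy=4.2*5/4.2*0.85 and 4.2,interpolation=cv2.INTER_CUBIC) if 0 else cv2.resize(a[150:290,160:310],None,fx=4,fy=4,interpolation=cv2.INTER_CUBIC))
cv2.imwrite("pics/t2.png",cv2.resize(a[145:285,310:460],None,fx=4,fy=4,interpolation=cv2.INTER_CUBIC))
b=cv2.imread("pics/scene0.png"); cv2.imwrite("pics/s1.png",cv2.resize(b[190:365,155:505],None,fx=2.25,fy=2.25,interpolation=cv2.INTER_CUBIC))
E
```

```text
(no output)
```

View pics/t1.png

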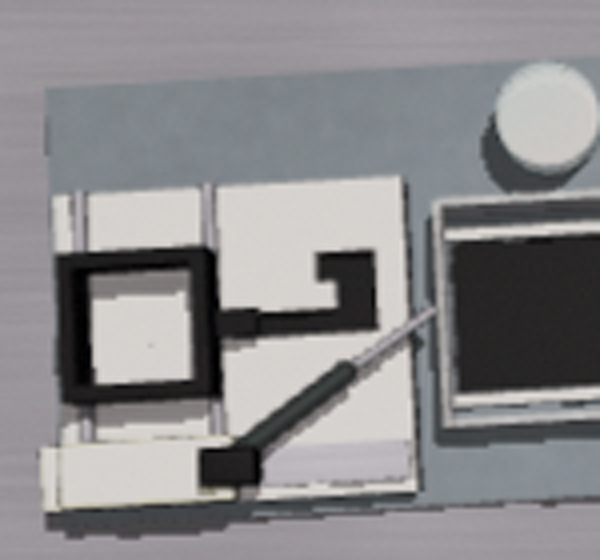

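View pics/t2.png

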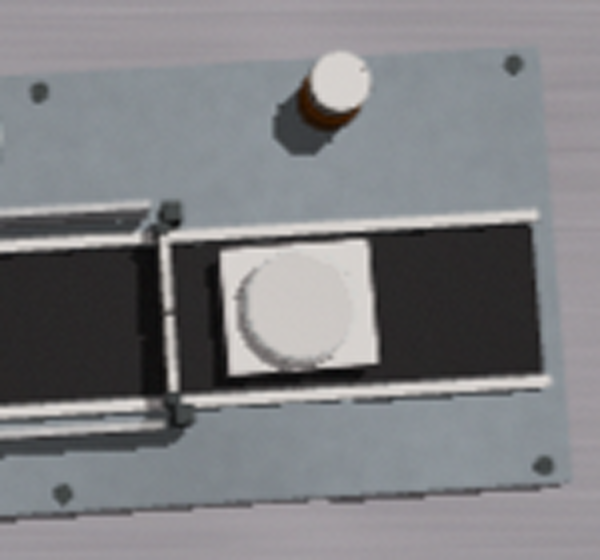

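View pics/s1.png

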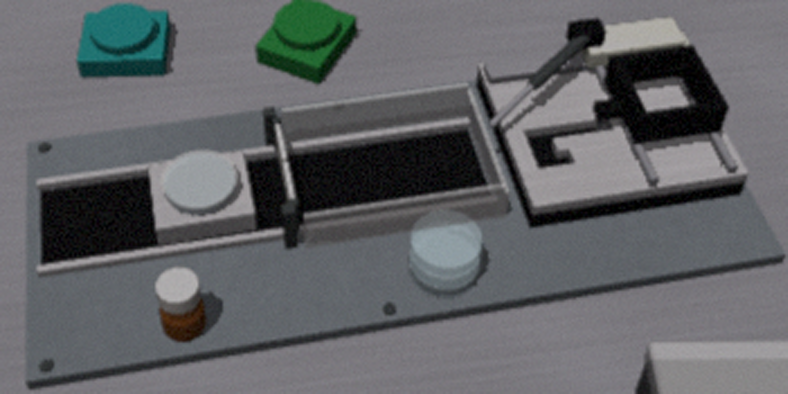

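```bash
cat > h.py <<'E'
import numpy as np
from rig import bot,capture,get_calibration
from scipy.optimize import least_squares
def K(n):
    c=get_calibration(n); f=240/np.tan(np.radians(c['vfov']/2)); return f,c['cx'],c['cy'],np.array(c['camera_from_world'])
C={n:K(n) for n in("top","scene")}
def proj(n,p):
    f,cx,cy,M=C[n]; q=M[:3,:3]@np.asarray(p)+M[:3,3]; return np.array([cx+f*q[0]/q[2],cy+f*q[1]/q[2]])
def onplane(n,uv,z):
    f,cx,cy,M=C[n]; d=M[:3,:3].T@np.array([(uv[0]-cx)/f,(uv[1]-cy)/f,1]); o=-M[:3,:3].T@M[:3,3]
    return o+d*(z-o[2])/d[2]
def R2W(P,p):
    x,y,t=P; c,s=np.cos(t),np.sin(t); return np.array([x+c*p[0]-s*p[1],y+s*p[0]+c*p[1],p[2]])
def W2R(P,p):
    x,y,t=P; c,s=np.cos(t),np.sin(t); d=p[:2]-np.array([x,y]); return np.array([c*d[0]+s*d[1],-s*d[0]+c*d[1],p[2]])
E
cat > fit.py <<'E'
from h import *
T1=lambda u,v:(160+(u+.5)/4-.5,150+(v+.5)/4-.5)
T2=lambda u,v:(310+(u+.5)/4-.5,145+(v+.5)/4-.5)
S1=lambda u,v:(155+(u+.5)/2.25-.5,190+(v+.5)/2.25-.5)
obs=[("top",T1(47,88),(.14,.385,.012)),("top",T2(538,46),(.14,-.215,.012)),("top",T2(570,483),(-.1,-.215,.012)),
("top",T1(57,255),(.038,.363,.084)),("top",T1(213,247),(.038,.287,.084)),("top",T1(66,403),(-.038,.363,.084)),("top",T1(220,393),(-.038,.287,.084)),
("scene",S1(28,378),(.14,-.215,.012)),("scene",S1(781,257),(.14,.385,.012)),("scene",S1(28,144),(-.1,-.215,.012))]
def res(P): return np.concatenate([proj(n,R2W(P,p))-uv for n,uv,p in obs])
r=least_squares(res,[.5,.0,.05],loss='soft_l1'); P=r.x
print(P,np.degrees(P[2])); print(res(P).reshape(-1,2).round(1))
np.save("P.npy",P)
for uv in[(218,250),(370,238),(380,362),(228,378)]: print("car",W2R(P,onplane("top",T2(*uv),.036))*1000)
print("dish",W2R(P,onplane("top",T2(302,308),.048))*1000)
print("jar",W2R(P,onplane("top",T2(340,82),.067))*1000,"stack",W2R(P,onplane("top",T1(548,118),.054))*1000)
print("gatemid",W2R(P,onplane("top",T2(169,314),.054))*1000)
for p in[(0,0,.012),(0,-.205,.012),(0,.13,.012),(0,.325,.084),(.028,.263,.084)]: print(p,R2W(P,p), np.hypot(*R2W(P,p)[:2]))
E
python3 fit.py
```

```text
[ 0.5424868  -0.11969046  0.05021513] 2.877115073911041
[[-0.1  0. ]
 [ 0.7  0.2]
 [ 1.1  0.3]
 [-0.3 -0.2]
 [-1.9 -0.3]
 [-1.2  0.1]
 [-2.1  0.4]
 [-2.9  1.9]
 [ 0.4 -0.5]
 [-2.  -0.6]]
car [ 34.7340404  -28.83174363  36.        ]
car [  36.54711519 -110.04004563   36.        ]
car [ -29.85201856 -110.75474156   36.        ]
car [-33.74407428 -29.7780769   36.        ]
dish [-2.70550535e-02 -6.97655179e+01  4.80000000e+01]
jar [114.79470894 -94.78929202  67.        ] stack [ 99.55650375 110.7534998   54.        ]
gatemid [ 0.16569661  0.5795739  54.        ]
(0, 0, 0.012) [ 0.5424868  -0.11969046  0.012     ] 0.5555337411572552
(0, -0.205, 0.012) [ 0.55277658 -0.32443205  0.012     ] 0.640950936899052
(0, 0.13, 0.012) [0.53596158 0.01014568 0.012     ] 0.5360575989595575
(0, 0.325, 0.084) [0.52617374 0.20489987 0.084     ] 0.5646616395324285
(0.028, 0.263, 0.084) [0.55725048 0.14438346 0.084     ] 0.5756515263686108
```

```bash
cat > fit2.py <<'E'
from h import *
exec(open("fit.py").read().split("def res")[0].split("\n",1)[1])
obs=[o for i,o in enumerate(obs) if i not in(4,5,6)]
obs+=[("top",T1(214,247),(.038,.287,.054)),("top",T2(169,314),(0,0,.054)),("top",T2(541,222),(.042,-.205,.020)),("top",T2(551,380),(-.042,-.205,.020)),
("scene",S1(40,183),(-.046,-.205,.020)),("scene",S1(40,268),(.046,-.205,.020)),("scene",S1(503,190),(.058,.17,.052))]
def pj(n,p,k):
    f,cx,cy,M=C[n]; q=M[:3,:3]@np.asarray(p)+M[:3,3]; x=q[:2]/q[2]; return np.array([cx,cy])+f*x*(1+k*(x@x))
def res(P): return np.concatenate([pj(n,R2W(P[:3],p),P[3] if n=="top" else P[4])-uv for n,uv,p in obs])
r=least_squares(res,[.5,.0,.05,0,0],loss='soft_l1'); print(r.x)
for o,e in zip(obs,res(r.x).reshape(-1,2).round(1)): print(o[0],o[2],e)
P=r.x[:3]
f2=lambda q:least_squares(lambda p:pj("top",[p[0],p[1],q[2]],r.x[3])-np.array(q[:2]),[.5,0]).x
for uv in[(218,250),(370,238),(380,362),(228,378)]: print("car",W2R(P,np.array([*f2((*T2(*uv),.036)),.036]))*1000)
for nm,uv,z in[("dish",T2(302,308),.048),("jar",T2(340,82),.067),("stack",T1(548,118),.054),("slotA",T1(318,253),.04),("slotB",T1(375,250),.04),("slotC",T1(377,327),.04),("slotD",T1(320,280),.04),("loopTL",T1(57,255),.084),("plR",T1(403,178),.04)]: print(nm,W2R(P,np.array([*f2((*uv,z)),z]))*1000)
np.save("P.npy",P)
E
python3 fit2.py
```

```text
[ 0.54354376 -0.11819749  0.04716292 -0.0293043  -0.08854722]
top (0.14, 0.385, 0.012) [-0.2 -0.8]
top (0.14, -0.215, 0.012) [-0.1  0.2]
top (-0.1, -0.215, 0.012) [0.  0.1]
top (0.038, 0.363, 0.084) [-0.6 -1.2]
scene (0.14, -0.215, 0.012) [-0.3  0.3]
scene (0.14, 0.385, 0.012) [-1.1 -0.6]
scene (-0.1, -0.215, 0.012) [ 0.1 -0.7]
top (0.038, 0.287, 0.054) [0.4 0.7]
top (0, 0, 0.054) [-0.4 -0.4]
top (0.042, -0.205, 0.02) [-1.2 -0. ]
top (-0.042, -0.205, 0.02) [-0.9 -0.9]
scene (-0.046, -0.205, 0.02) [-1.  -0.8]
scene (0.046, -0.205, 0.02) [-0.9  0.3]
scene (0.058, 0.17, 0.052) [ 0.1 -1.3]
car [ 33.71847189 -30.20107962  36.        ]
car [  35.81874105 -111.53396547   36.        ]
car [ -30.63898892 -112.43378876   36.        ]
car [-34.7799149  -31.34691376  36.        ]
dish [ -0.92366726 -71.27935415  48.        ]
jar [114.14788014 -96.09069465  67.        ]
stack [ 98.15581181 109.63570208  54.        ]
slotA [ 35.24162151 235.52470233  40.        ]
slotB [ 35.19590381 205.25797258  40.        ]
slotC [ -5.799184   206.00907593  40.        ]
slotD [ 20.80019461 235.06865652  40.        ]
loopTL [ 35.45477043 361.82810558  84.        ]
plR [ 72.88682856 188.69919784  40.        ]
```

```bash
cat >> h.py <<'E'
from scipy.spatial.transform import Rotation as Ro
def goal(x,y,z):
    P=np.load("P.npy"); s=bot.read_state(); R=np.array(s['tcp_rot'])
    w=R2W(P,(x/1000,y/1000,z/1000)); t=P[2]
    G=np.array([[-np.sin(t),np.cos(t),0],[np.cos(t),np.sin(t),0],[0,0,-1.]]).T
    print("t",s['time_s'],"rig now",(W2R(P,s['position'])*1000).round(1),"F",np.round(s['force'],1),"op",s['opening'])
    print("shift",(R.T@(w-s['position'])*1000).round(1),"rot",np.degrees(Ro.from_matrix(R.T@G).as_rotvec()).round(2))
E
python3 -c "
from h import *
goal(0,-150,150);goal(0,-150,21)"
```

```text
t 0.1 rig now [-378.7 -460.1  187.9] F [ 0.8 -0.6 -1.1] op 0.9991161634798938
shift [ 445.  -203.7   38.4] rot [ -0.08  -0.09 -75.3 ]
t 0.1 rig now [-378.7 -460.1  187.9] F [ 0.8 -0.6 -1.1] op 0.9991161634798938
shift [ 445.  -203.5  167.4] rot [ -0.08  -0.09 -75.3 ]
```

Request:
play_rows --fingers '[179,179,179,179,179,179,179,179,179,179,179,179,179,179]' --linear '[[40,-18,3],[80,-37,7],[120,-55,10],[160,-73,14],[200,-92,17],[240,-110,21],[280,-128,24],[320,-147,28],[360,-165,31],[400,-183,35],[430,-197,38],[445,-204,38],[445,-204,38],[445,-204,38]]' --rot '[[0,0,-7],[0,0,-14],[0,0,-21],[0,0,-28],[0,0,-35],[0,0,-42],[0,0,-49],[0,0,-56],[0,0,-63],[0,0,-70],[0,0,-75],[0,0,-75.3],[0,0,-75.3],[0,0,-75.3]]'

```text
time_s: 1.5
position: [0.5498, -0.2692, 0.1506]
tcp_rot: [[-0.046, 0.999, -0.001], [0.999, 0.046, -0.0], [-0.0, -0.001, -1.0]]
force: [0.2, -1.0, -0.0]
opening: 0.295
```

```bash
python3 -c "
from h import *
import cv2
cv2.imwrite('pics/a1.png',cv2.cvtColor(capture('scene'),cv2.COLOR_RGB2BGR))
goal(0,-150,21)"
```

```text
t 1.55 rig now [  -1.2 -151.6  150.7] F [-0.3 -0.5  0.1] op 0.29682679605079604
shift [  1.7   1.3 129.7] rot [-0.05  0.02 -0.11]
```

View pics/a1.png

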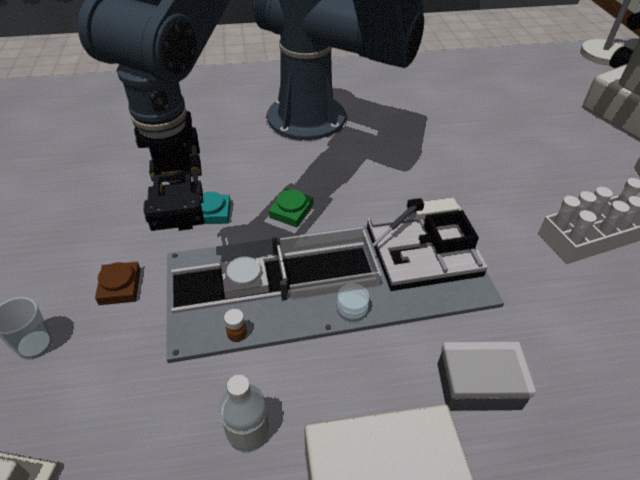

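```bash
python3 -c "
from h import *
import cv2
for z in(.15,.22,.021): print(proj('scene',(.5498,-.2692,z)),proj('top',(.5498,-.2692,z)))
a=cv2.imread('pics/a1.png');cv2.imwrite('pics/a1c.png',cv2.resize(a[80:330,90:330],None,fx=2.4,fy=2.4))
cv2.imwrite('pics/a2.png',cv2.cvtColor(capture('top'),cv2.COLOR_RGB2BGR)) "
```

```text
[188.045823   236.08383537] [433.95943044 213.38798257]
[180.33638209 205.09113521] [442.84835676 208.35281964]
[200.09035105 284.5040063 ] [420.53810499 220.9905386 ]
```

View pics/a1c.png

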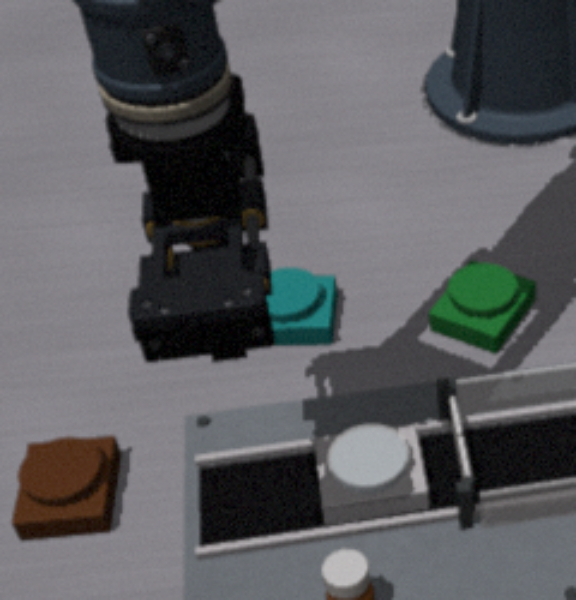

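View pics/a2.png

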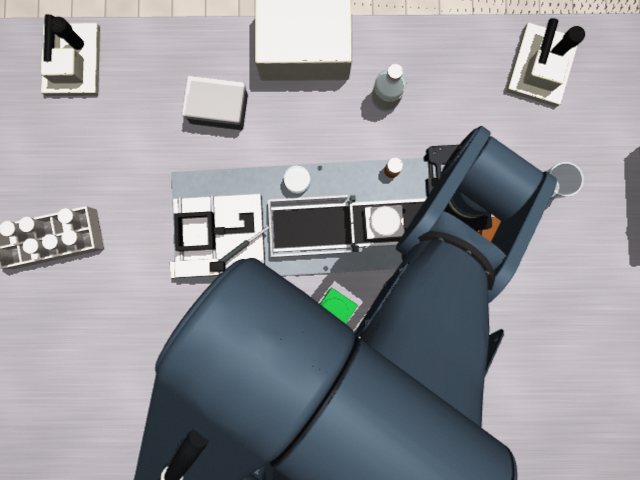

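Request:
play_rows --fingers '[179,179,179,179,179,179]' --linear '[[2,1,40],[2,1,80],[2,1,110],[2,1,125],[2,1,129],[2,1,129]]' --rot '[[0,0,0],[0,0,0],[0,0,0],[0,0,0],[0,0,0],[0,0,0]]'

```text
time_s: 2.2
position: [0.5515, -0.2675, 0.0221]
tcp_rot: [[-0.046, 0.999, 0.0], [0.999, 0.046, -0.0], [-0.0, 0.0, -1.0]]
force: [-1.3, 0.6, 0.2]
opening: 0.296
```

```bash
python3 -c "
from h import *
import cv2
cv2.imwrite('pics/b1.png',cv2.resize(cv2.cvtColor(capture('scene'),cv2.COLOR_RGB2BGR)[150:400,90:450],None,fx=2.2,fy=2.2))
goal(0,-150,21);goal(0,78,21)"
```

```text
t 2.25 rig now [   1.5 -149.7   22.9] F [ 0.9  0.8 -0.8] op 0.29985402392551447
shift [-0.3 -1.5  1.9] rot [ 0.1   0.08 -0.05]
t 2.25 rig now [   1.5 -149.7   22.9] F [ 0.9  0.8 -0.8] op 0.29985402392551447
shift [227.7  -1.7   1.6] rot [ 0.1   0.08 -0.05]
```

View pics/b1.png

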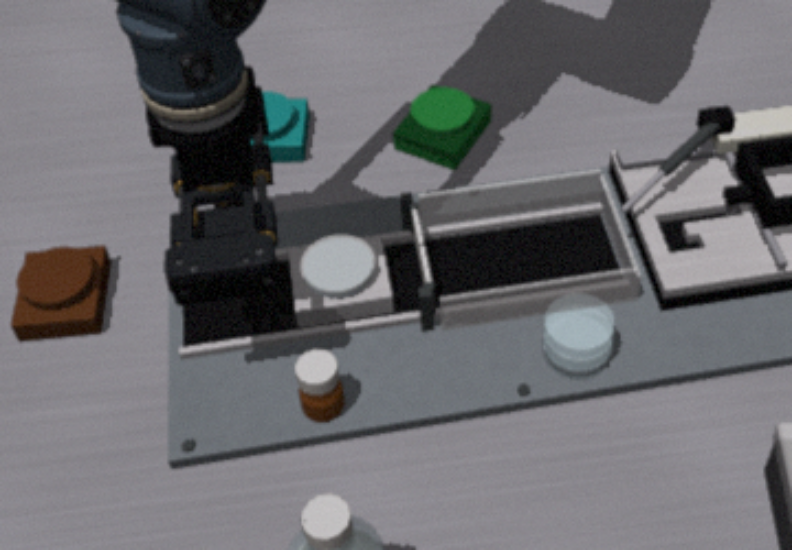

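Request:
play_rows --fingers '[179,179,179,179,179,179,179,179,179,179,179,179,179,179,179,179,179,179,179,179]' --linear '[[10,-1,1],[20,-1,1],[26,-1,1],[30,-1,1],[34,-1,1],[42,-1,1],[50,-1,1],[58,-1,1],[66,-1,1],[74,-1,1],[82,-1,1],[90,-1,1],[98,-1,1],[106,-1,1],[114,-1,1],[122,-1,1],[130,-1,1],[138,-1,1],[146,-1,1],[154,-1,1]]' --rot '[[0,0,0],[0,0,0],[0,0,0],[0,0,0],[0,0,0],[0,0,0],[0,0,0],[0,0,0],[0,0,0],[0,0,0],[0,0,0],[0,0,0],[0,0,0],[0,0,0],[0,0,0],[0,0,0],[0,0,0],[0,0,0],[0,0,0],[0,0,0]]'

```text
time_s: 4.25
position: [0.5432, -0.1121, 0.0207]
tcp_rot: [[-0.047, 0.999, 0.0], [0.999, 0.047, 0.0], [0.0, 0.0, -1.0]]
force: [0.8, -0.6, -0.2]
opening: 0.297
```

```bash
python3 -c "
from h import *
import cv2
cv2.imwrite('pics/c1.png',cv2.resize(cv2.cvtColor(capture('scene'),cv2.COLOR_RGB2BGR)[150:400,140:500],None,fx=2.2,fy=2.2))
goal(0,78,21)"
```

```text
t 4.3 rig now [-0.6  7.5 20.7] F [-0.3 -0.1  0.1] op 0.2981711779260571
shift [70.5  0.6 -0.2] rot [-0.05 -0.06  0.04]
```

View pics/c1.png

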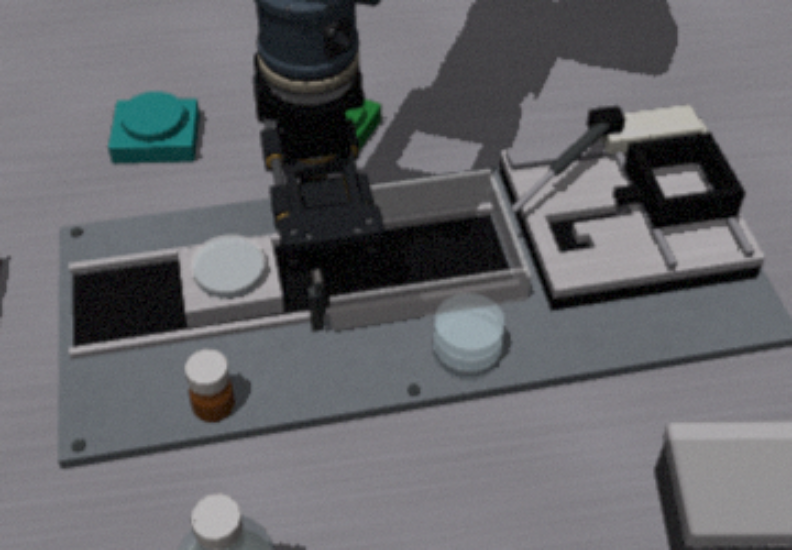

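```bash
python3 -c "
from h import *
import cv2
cv2.imwrite('pics/c2.png',cv2.cvtColor(capture('top'),cv2.COLOR_RGB2BGR))
cv2.imwrite('pics/c3.png',cv2.resize(cv2.cvtColor(capture('scene'),cv2.COLOR_RGB2BGR)[190:320,200:380],None,fx=4.4,fy=4.4,interpolation=cv2.INTER_CUBIC))
"
```

```text
(no output)
```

View pics/c2.png

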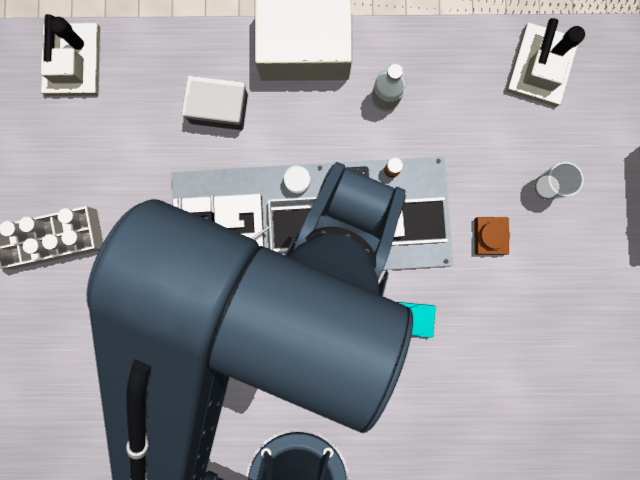

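View pics/c3.png

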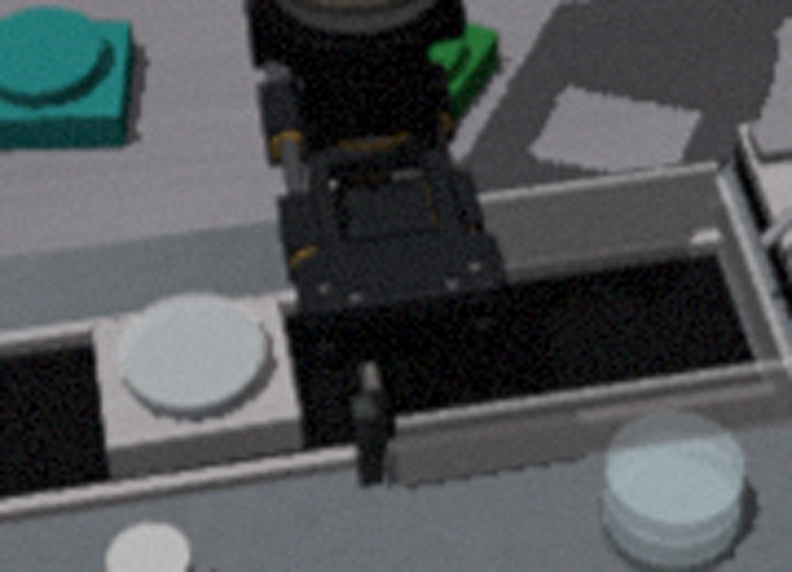

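```bash
python3 -c "
from h import *
P=np.load('P.npy')
c=lambda p:((proj('scene',R2W(P,np.array(p)/1000))-[200,190])*4.4).round()
for p in [(95,-30,91),(95,45,91),(95,-30,140),(95,45,140),(0,7,21),(28,7,21),(43,0,54),(-43,0,54),(43,43,54),(43,43,22),(34,-31,36),(34,-111,36)]: print(p,c(p))
print(bot.read_state()['joint_positions'])
"
```

```text
(95, -30, 91) [308. 450.]
(95, 45, 91) [505. 421.]
(95, -30, 140) [301. 366.]
(95, 45, 140) [506. 337.]
(0, 7, 21) [374. 363.]
(28, 7, 21) [384. 414.]
(43, 0, 54) [370. 394.]
(-43, 0, 54) [340. 241.]
(43, 43, 54) [475. 379.]
(43, 43, 22) [475. 427.]
(34, -31, 36) [294. 416.]
(34, -111, 36) [ 98. 445.]
[-2.32055122e+01  3.91829630e+01  9.96531950e+01 -5.20529033e-03
  4.11776268e+01 -2.59689867e+01]
```

```bash
python3 -c "
import cv2,numpy as np
a=cv2.imread('pics/c3.png').astype(float); a=255*(a/255)**0.4
cv2.imwrite('pics/c4.png',a.astype('uint8'))
b=cv2.imread('pics/b1.png').astype(float); b=255*(b/255)**0.4
cv2.imwrite('pics/b2.png',b.astype('uint8'))
"
```

```text
(no output)
```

View pics/c4.png

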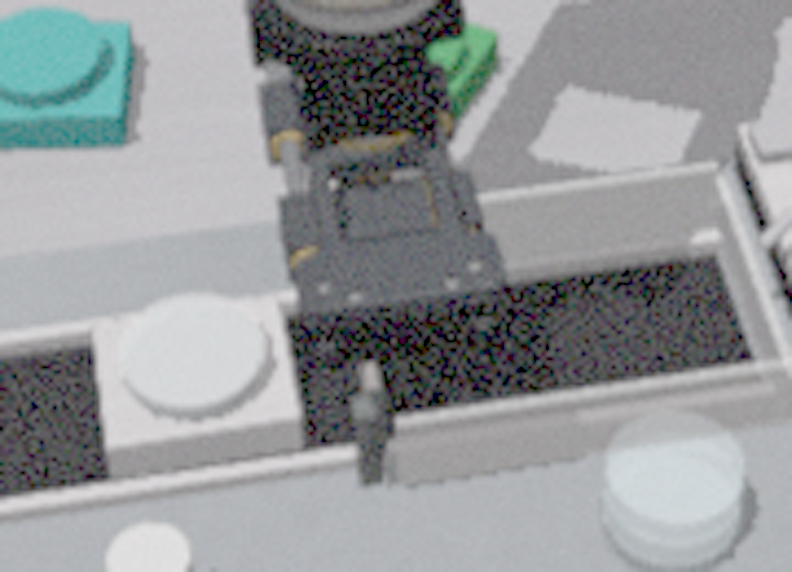

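View pics/b2.png

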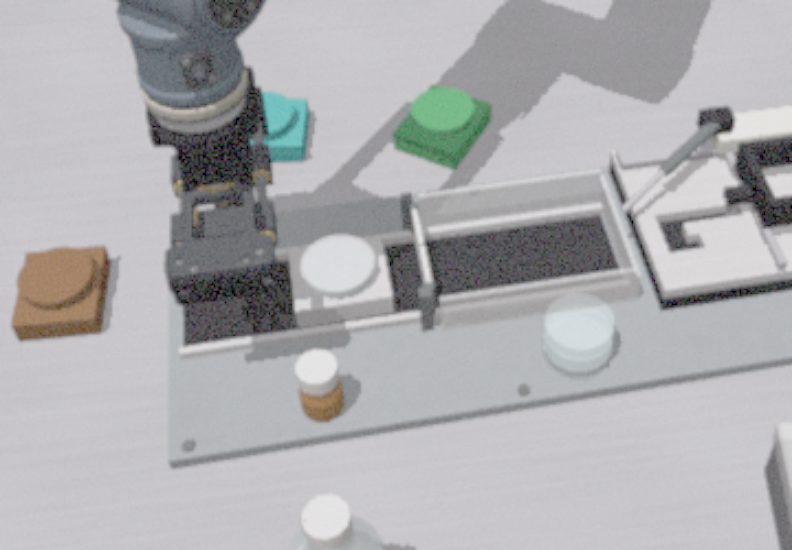

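```bash
python3 -c "
from h import *
import cv2
a=np.mean([capture('scene').astype(float) for _ in range(12)],axis=0)[...,::-1]
np.save('avg.npy',a)
c=cv2.resize(a[190:320,200:380],None,fx=4.4,fy=4.4,interpolation=cv2.INTER_CUBIC)
cv2.imwrite('pics/d1.png',np.clip(c*4,0,255).astype('uint8'))
"
```

```text
(no output)
```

View pics/d1.png

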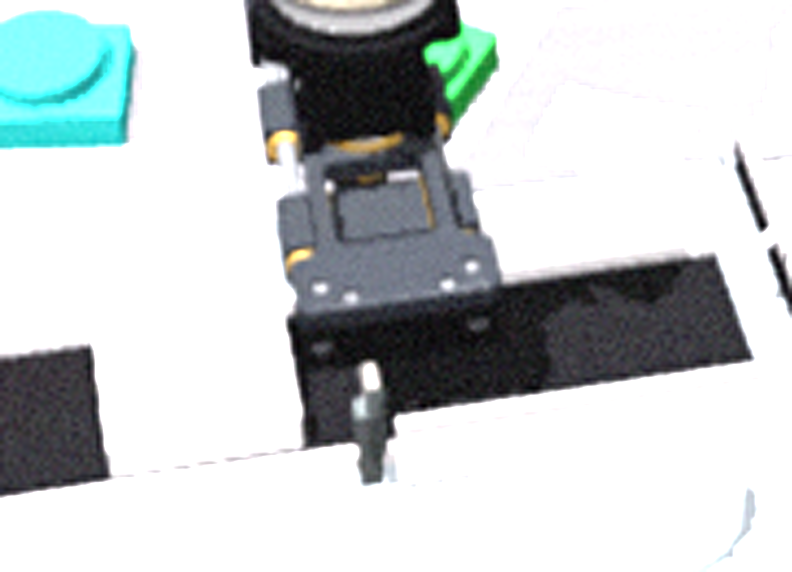

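```bash
python3 -c "
from h import *
import cv2
a=np.load('avg.npy'); s=cv2.imread('pics/scene0.png').astype(float)
A=lambda a,g:np.clip(cv2.resize(a[215:310,250:340],None,fx=4.4,fy=6,interpolation=cv2.INTER_CUBIC)*g,0,255).astype('uint8')
cv2.imwrite('pics/d2.png',np.hstack([A(s,1.5),A(a,1.5)]))
cv2.imwrite('pics/d3.png',np.hstack([A(s,6),A(a,8)]))
"
```

```text
(no output)
```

View pics/d2.png

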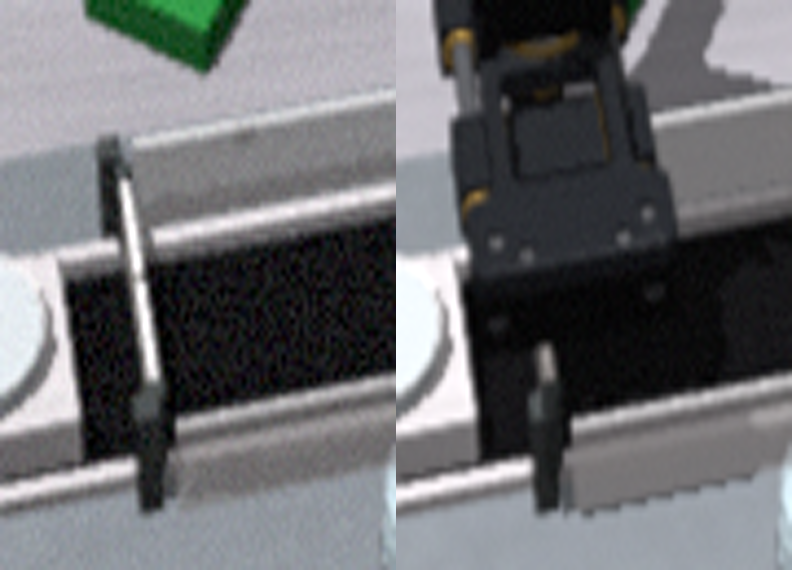

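View pics/d3.png

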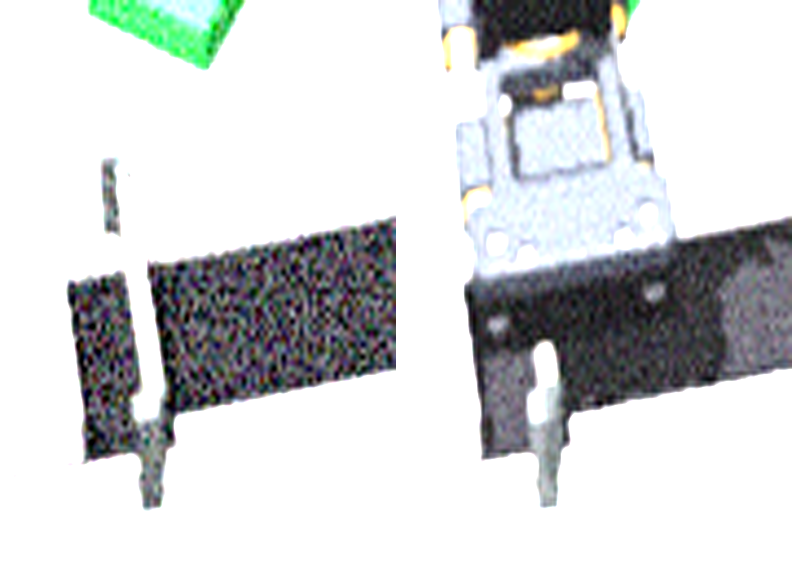

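```bash
python3 -c "
from h import *
import cv2
for d in (0,.04,-.04):
  p=np.array([.1869,-.5956,.1879])+d*np.array([.299,-.954,0])
  for z in (0,.019,.07): print(d,z,proj('scene',p+[0,0,z]),proj('top',p+[0,0,z]))
a=cv2.imread('pics/scene0.png');cv2.imwrite('pics/e1.png',np.clip(cv2.resize(a[0:130,0:130],None,fx=4.5,fy=4.5,interpolation=cv2.INTER_CUBIC)*1.6,0,255))
"
```

```text
0 0 [ 26.37931606 111.51509005] [627.32404187 412.4473141 ]
0 0.019 [ 22.58715827 103.29203566] [633.90640336 415.31465132]
0 0.07 [11.88831168 80.09226332] [653.0508794  423.65416119]
0.04 0 [  4.97118786 116.18353554] [648.42622668 405.41128051]
0.04 0.019 [  0.84327611 107.92360522] [655.45215917 408.12533983]
0.04 0.07 [-10.80997988  84.60549952] [675.88496369 416.01836238]
-0.04 0 [ 47.28558384 106.95608467] [606.17785271 419.49801992]
-0.04 0.019 [43.81457693 98.77047573] [612.31475686 422.51927544]
-0.04 0.07 [34.02765517 75.69016608] [630.16519689 431.30721463][ WARN:0@0.088] global loadsave.cpp:1063 imwrite_ Unsupported depth image for selected encoder is fallbacked to CV_8U.
```

View pics/e1.png

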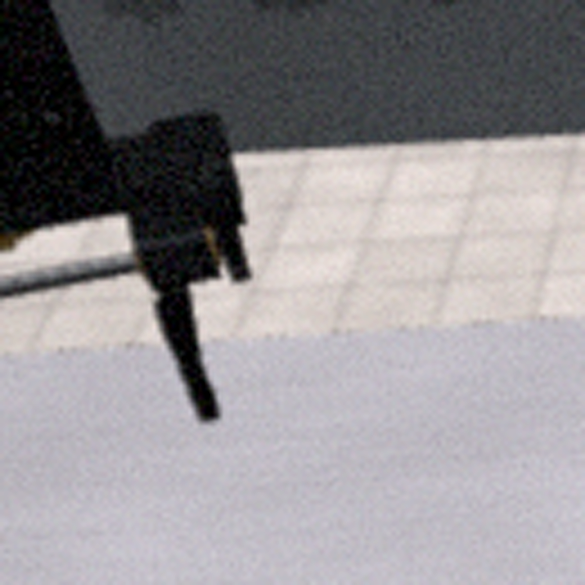

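Request:
play_rows --fingers '[179,179,179,255,255,255,255,255,255,255,255,255]' --linear '[[0,0,-40],[0,0,-80],[0,0,-120],[-40,0,-130],[-80,0,-130],[-110,0,-130],[-140,0,-130],[-150,0,-130],[-150,0,-130],[-150,0,-130],[-150,0,-130],[-150,0,-130]]' --rot '[[0,0,0],[0,0,8],[0,0,16],[0,0,24],[0,0,32],[0,0,40],[0,0,48],[0,0,56],[0,0,60],[0,0,60],[0,0,60],[0,0,60]]'

```text
time_s: 6.2
position: [0.5502, -0.2621, 0.1507]
tcp_rot: [[0.841, 0.542, -0.0], [0.542, -0.841, 0.0], [-0.0, -0.0, -1.0]]
force: [-0.8, -0.2, -0.1]
opening: 0.003
```

```bash
cat >> h.py <<'E'
import cv2
KD={"top":-.0293,"scene":-.0885}
def pd(n,p):
    f,cx,cy,M=C[n]; q=M[:3,:3]@np.asarray(p)+M[:3,3]; x=q[:2]/q[2]; return np.array([cx,cy])+f*x*(1+KD[n]*(x@x))
E
python3 -c "
from h import *
a=capture('scene')[...,::-1].copy(); s=bot.read_state(); print(s['position'],s['opening'],s['force'])
cv2.imwrite('pics/f1.png',np.clip(cv2.resize(a[80:330,90:330],None,fx=2.4,fy=2.4).astype(float)*1.4,0,255).astype('uint8'))
R=np.array(s['tcp_rot'])
for z in (0,-.04,-.07):
  q=pd('scene',s['position']+R[:,2]*z); print(z,q,(q-[90,80])*2.4)
"
```

```text
[ 0.55026967 -0.26206786  0.15074103] 0.008258164384627543 [-0.12783534 -0.43193807  0.58263967]
0 [192.94905653 235.53365351] [247.07773568 373.28076842]
-0.04 [188.88004806 218.36752325] [237.31211535 332.08205581]
-0.07 [185.65800529 204.69421647] [229.5792127  299.26611954]
```

View pics/f1.png

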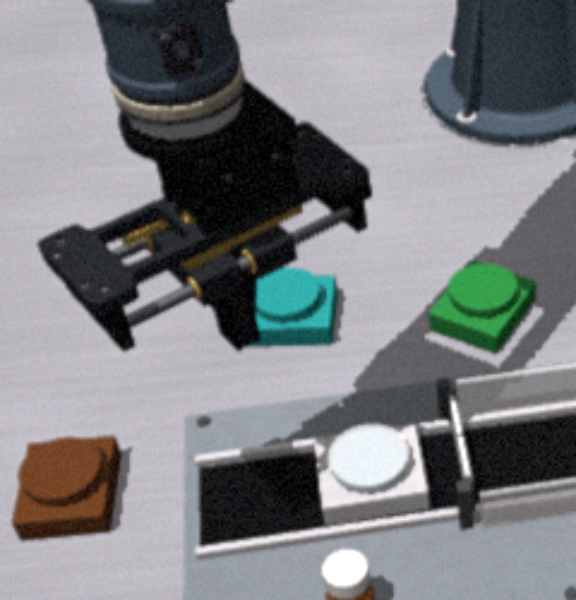

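```bash
python3 -c "
from h import *
s=bot.read_state(); R=np.array(s['tcp_rot']);p=s['position']
for d in(-.095,.095,0):
 for w in (-.0375,.0375):
  for z in (-.04,-.055,-.07,-.09,-.11):
   print(d,w,z,((pd('scene',p+R@[w,d,z])-[90,80])*2.4).round())
a=np.mean([capture('scene').astype(float) for _ in range(4)],axis=0)[...,::-1]
cv2.imwrite('pics/f2.png',np.clip(cv2.resize(a[130:240,90:260],None,fx=4.6,fy=4.6,interpolation=cv2.INTER_CUBIC)*2.5,0,255).astype('uint8'))
"
```

```text
-0.095 -0.0375 -0.04 [323. 245.]
-0.095 -0.0375 -0.055 [321. 229.]
-0.095 -0.0375 -0.07 [318. 212.]
-0.095 -0.0375 -0.09 [315. 190.]
-0.095 -0.0375 -0.11 [311. 166.]
-0.095 0.0375 -0.04 [384. 298.]
-0.095 0.0375 -0.055 [383. 282.]
-0.095 0.0375 -0.07 [381. 265.]
-0.095 0.0375 -0.09 [378. 242.]
-0.095 0.0375 -0.11 [375. 219.]
0.095 -0.0375 -0.04 [ 84. 368.]
0.095 -0.0375 -0.055 [ 78. 352.]
0.095 -0.0375 -0.07 [ 72. 335.]
0.095 -0.0375 -0.09 [ 63. 313.]
0.095 -0.0375 -0.11 [ 55. 289.]
0.095 0.0375 -0.04 [138. 434.]
0.095 0.0375 -0.055 [132. 417.]
0.095 0.0375 -0.07 [127. 401.]
0.095 0.0375 -0.09 [119. 378.]
0.095 0.0375 -0.11 [111. 354.]
0 -0.0375 -0.04 [209. 303.]
0 -0.0375 -0.055 [205. 287.]
0 -0.0375 -0.07 [201. 271.]
0 -0.0375 -0.09 [195. 248.]
0 -0.0375 -0.11 [189. 224.]
0 0.0375 -0.04 [267. 362.]
0 0.0375 -0.055 [264. 346.]
0 0.0375 -0.07 [260. 329.]
0 0.0375 -0.09 [255. 306.]
0 0.0375 -0.11 [250. 283.]
```

View pics/f2.png

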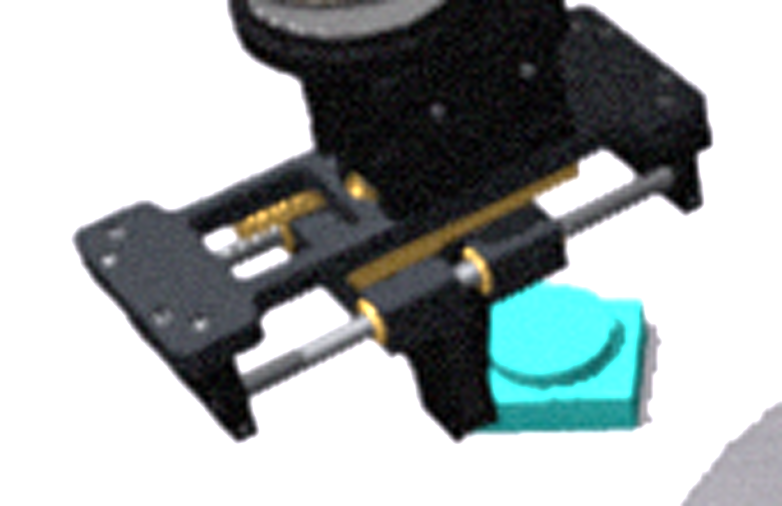

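```bash
python3 -c "
from h import *
s=bot.read_state(); R=np.array(s['tcp_rot']);p=s['position']
F=lambda u,v:np.array([90+(u+.5)/4.6-.5,130+(v+.5)/4.6-.5])
ob=[((.0375,.095,-.07),F(243,438)),((.0375,-.095,-.07),F(690,208)),((.0095,.004,0),F(458,438))]
f=lambda t:np.concatenate([pd('scene',p+t+R@np.array(b))-o for b,o in ob])
r=least_squares(f,[0,0,0]);print(r.x,f(r.x).round(1))
g=lambda t:np.concatenate([pd('scene',p+t[:3]+R@(np.array(b)+[0,0,t[3] if b[2]<0 else 0]))-o for b,o in ob])
r=least_squares(g,[0,0,0,0]);print(r.x,g(r.x).round(1))
"
```

```text
[-0.07082206 -0.0133464  -0.02587106] [-0.5  1.5  0.3  1.1  0.2 -2.8]
[-0.07736546 -0.01454689 -0.03881317 -0.00992115] [-0.5  0.  -0.3  0.2  0.9 -0.2]
```

```bash
python3 -c "
from h import *
for x in (.645,.575):
 for z in(.19,.22,.25,.27): print(x,z,pd('top',(x,-.2692+.0375,z)),pd('scene',(x,-.2692+.0375,z)),pd('scene',(x,-.2692-.0375,z)))
a=cv2.imread('pics/a2.png');cv2.imwrite('pics/g1.png',np.clip(cv2.resize(a[120:260,390:530],None,fx=4.2,fy=4.2,interpolation=cv2.INTER_CUBIC)*2.,0,255).astype('uint8'))
a=cv2.imread('pics/a1.png');cv2.imwrite('pics/g2.png',np.clip(cv2.resize(a[110:260,110:260],None,fx=4,fy=4,interpolation=cv2.INTER_CUBIC)*3.,0,255).astype('uint8'))
"
```

```text
0.645 0.19 [417.03739498 159.43967491] [207.81968523 260.65903381] [157.13103398 265.85001843]
0.645 0.22 [420.24456705 155.53347913] [204.82089194 247.04297941] [152.63439782 252.30541975]
0.645 0.25 [423.66884121 151.36261873] [201.65758712 232.60450277] [147.89155962 237.93957743]
0.645 0.27 [426.08340322 148.421464  ] [199.45134564 222.4878425 ] [144.58408728 227.87211537]
0.575 0.19 [417.8953616  197.10345381] [207.81088487 227.60995463] [160.14080093 232.31200929]
0.575 0.22 [421.15400725 194.41586718] [205.02964574 213.9262719 ] [156.05235484 218.68037617]
0.575 0.25 [424.63510074 191.54464547] [202.10944348 199.48226507] [151.76003983 204.28877392]
0.575 0.27 [427.09089597 189.51898867] [200.08101167 189.40207861] [148.77885617 194.24382226]
```

View pics/g1.png

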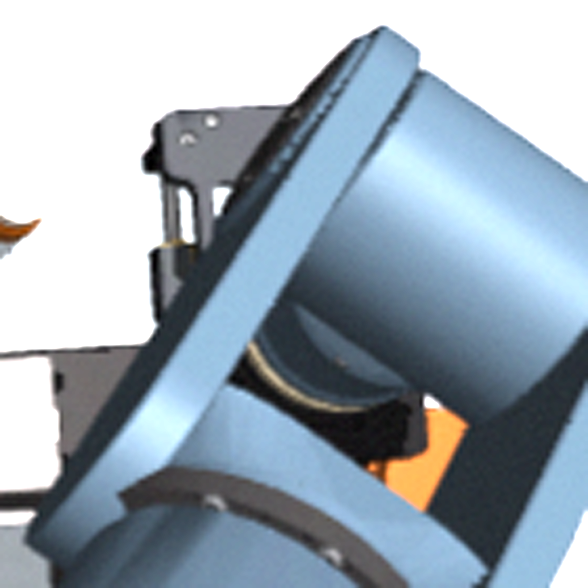

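View pics/g2.png

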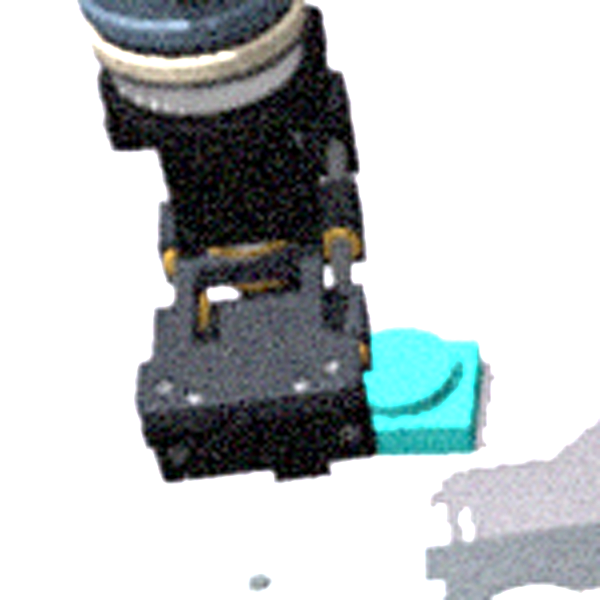

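Request:
play_rows --fingers '[179,179,179,179,179,179,179,179,179,179]' --linear '[[0,2,0],[0,4,0],[0,6,0],[0,8,0],[0,10,0],[0,12,0],[0,14,0],[0,15,0],[0,15,0],[0,15,0]]' --rot '[[0,0,-8],[0,0,-16],[0,0,-24],[0,0,-32],[0,0,-40],[0,0,-48],[0,0,-56],[0,0,-60],[0,0,-60],[0,0,-60]]'

```text
time_s: 7.45
position: [0.5584, -0.2751, 0.1507]
tcp_rot: [[-0.046, 0.999, -0.0], [0.999, 0.046, 0.0], [0.0, -0.0, -1.0]]
force: [-0.3, -0.1, 0.3]
opening: 0.298
```

```bash
python3 -c "
from h import *
goal(0,-160,20)"
```

```text
t 7.45 rig now [   7.4 -157.4  150.7] F [-0.3 -0.1  0.3] op 0.2977202115026048
shift [ -2.6  -7.4 130.7] rot [-0.   -0.01 -0.07]
```

Request:
play_rows --fingers '[179,179,179,179,179,179,179,179,179,179]' --linear '[[-2,-3,40],[-2,-3,80],[-2,-3,110],[-2,-3,125],[-2,-3,130],[-2,-3,133],[-2,-3,136],[-2,-3,139],[-2,-3,140],[-2,-3,140]]' --rot '[[0,0,0],[0,0,0],[0,0,0],[0,0,0],[0,0,0],[0,0,0],[0,0,0],[0,0,0],[0,0,0],[0,0,0]]'

```text
time_s: 8.45
position: [0.5558, -0.2775, 0.0113]
tcp_rot: [[-0.047, 0.999, 0.001], [0.999, 0.047, -0.0], [-0.001, 0.001, -1.0]]
force: [0.2, -0.8, 0.8]
opening: 0.3
```

```bash
python3 -c "
from h import *
a=np.mean([capture('scene').astype(float) for _ in range(4)],axis=0)[...,::-1]
cv2.imwrite('pics/h1.png',np.clip(cv2.resize(a[180:320,130:300],None,fx=4.6,fy=4.2,interpolation=cv2.INTER_CUBIC)*4,0,255).astype('uint8'))
goal(0,-160,20)"
```

```text
t 8.65 rig now [   4.6 -159.7   11.1] F [ 0.2  0.1 -0.3] op 0.30011846944074716
shift [-0.3 -4.6 -8.9] rot [0.03 0.02 0.  ]
```

View pics/h1.png

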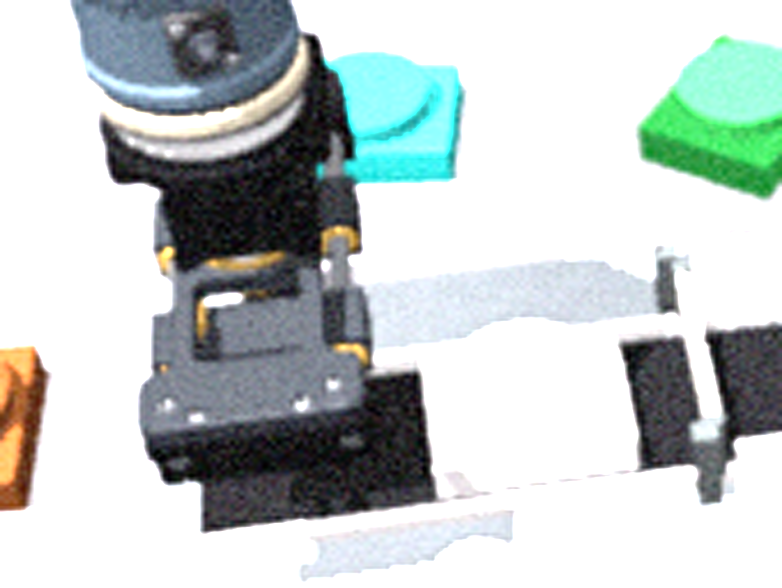

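Request:
play_rows --fingers '[179,179,179,179,179,179,179,179,179,179]' --linear '[[0,0,2],[0,0,4],[0,0,6],[0,0,8],[0,0,10],[0,0,12],[0,0,13],[0,0,14],[0,0,15],[0,0,16]]' --rot '[[0,0,0],[0,0,0],[0,0,0],[0,0,0],[0,0,0],[0,0,0],[0,0,0],[0,0,0],[0,0,0],[0,0,0]]'

```text
time_s: 9.65
position: [0.5555, -0.2774, -0.0053]
tcp_rot: [[-0.047, 0.999, 0.0], [0.999, 0.047, -0.0], [-0.0, 0.0, -1.0]]
force: [0.8, 0.1, 0.6]
opening: 0.297
```

Request:
play_rows --fingers '[179,179,179,179,179,179,179,179]' --linear '[[0,0,1],[0,0,2],[0,0,3],[0,0,4],[0,0,5],[0,0,6],[0,0,7],[0,0,8]]' --rot '[[0,0,0],[0,0,0],[0,0,0],[0,0,0],[0,0,0],[0,0,0],[0,0,0],[0,0,0]]'

```text
time_s: 10.45
position: [0.5555, -0.2773, -0.0133]
tcp_rot: [[-0.047, 0.999, 0.0], [0.999, 0.047, 0.0], [0.0, 0.0, -1.0]]
force: [-0.2, -0.3, 0.1]
opening: 0.297
```

```bash
python3 -c "
from h import *
a=np.mean([capture('scene').astype(float) for _ in range(4)],axis=0)[...,::-1]
cv2.imwrite('pics/i1.png',np.clip(cv2.resize(a[180:320,130:300],None,fx=4.6,fy=4.2,interpolation=cv2.INTER_CUBIC)*4,0,255).astype('uint8'))
goal(0,-160,20)"
```

```text
t 10.65 rig now [   4.4 -159.5  -13.3] F [1.1 1.2 0.2] op 0.30102823354276476
shift [ -0.5  -4.4 -33.3] rot [-0.   -0.    0.01]
```

View pics/i1.png

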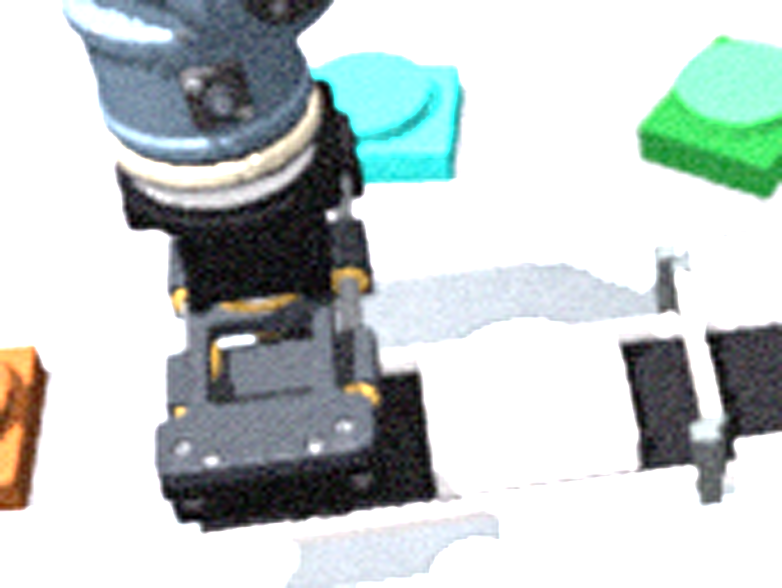

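Request:
play_rows --fingers '[179,179,179,179,179,179]' --linear '[[0,0,1],[0,0,2],[0,0,3],[0,0,4],[0,0,5],[0,0,6]]' --rot '[[0,0,0],[0,0,0],[0,0,0],[0,0,0],[0,0,0],[0,0,0]]'

```text
time_s: 11.25
position: [0.5555, -0.2773, -0.0194]
tcp_rot: [[-0.047, 0.999, -0.0], [0.999, 0.047, 0.0], [0.0, -0.0, -1.0]]
force: [-0.8, 0.2, 0.1]
opening: 0.297
```

Request:
play_rows --fingers '[179,179,179,179]' --linear '[[0,0,1],[0,0,2],[0,0,3],[0,0,4]]' --rot '[[0,0,0],[0,0,0],[0,0,0],[0,0,0]]'

```text
time_s: 11.65
position: [0.5555, -0.2774, -0.0214]
tcp_rot: [[-0.047, 0.999, -0.0], [0.999, 0.047, -0.0], [-0.0, -0.0, -1.0]]
force: [-4.1, 2.5, 17.6]
opening: 0.296
```

Request:
play_rows --fingers '[179,179,179,179,179,179,179,179,179,179,179,179,179,179,179]' --linear '[[0,-1,-5],[0,-2,-9],[10,-3,-9],[18,-3,-9],[24,-3,-9],[30,-3,-9],[34,-3,-9],[38,-3,-9],[43,-3,-9],[49,-3,-9],[56,-3,-9],[64,-3,-9],[72,-3,-9],[78,-3,-9],[80,-3,-9]]' --rot '[[0,0,0],[0,0,0],[0,0,0],[0,0,0],[0,0,0],[0,0,0],[0,0,0],[0,0,0],[0,0,0],[0,0,0],[0,0,0],[0,0,0],[0,0,0],[0,0,0],[0,0,0]]'

```text
time_s: 13.15
position: [0.5497, -0.199, -0.0138]
tcp_rot: [[-0.049, 0.999, 0.002], [0.999, 0.049, -0.004], [-0.004, 0.002, -1.0]]
force: [-0.7, -6.5, -1.6]
opening: 0.299
```

```bash
python3 -c "
from h import *
a=np.mean([capture('scene').astype(float) for _ in range(2)],axis=0)[...,::-1]
cv2.imwrite('pics/j1.png',np.clip(cv2.resize(a[180:330,150:350],None,fx=4,fy=4,interpolation=cv2.INTER_CUBIC)*1.5,0,255).astype('uint8'))
goal(0,78,-13)"
```

```text
t 13.25 rig now [  2.1 -80.6 -13.9] F [-0.6 -5.1 -1.9] op 0.300190582117162
shift [158.6  -1.9  -1.4] rot [0.09 0.16 0.09]
```

View pics/j1.png

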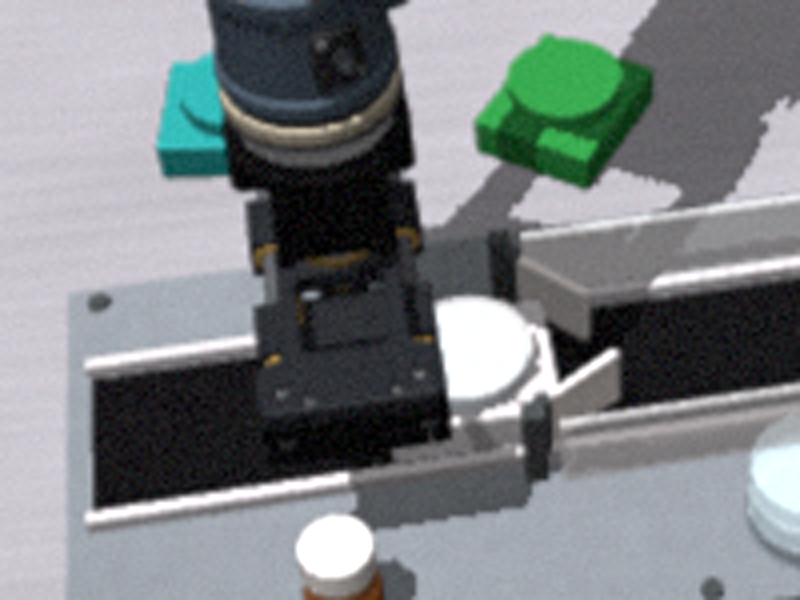

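Request:
play_rows --fingers '[179,179,179,179,179,179,179,179,179,179,179,179,179,179,179,179,179,179]' --linear '[[6,0,0],[14,-1,0],[22,-1,0],[30,-1,0],[38,-1,0],[46,-1,0],[54,-1,0],[62,-1,0],[70,-1,0],[78,-1,0],[86,-1,0],[94,-1,0],[102,-1,0],[110,-1,0],[118,-1,0],[126,-1,0],[134,-1,0],[140,-1,0]]' --rot '[[0,0,0],[0,0,0],[0,0,0],[0,0,0],[0,0,0],[0,0,0],[0,0,0],[0,0,0],[0,0,0],[0,0,0],[0,0,0],[0,0,0],[0,0,0],[0,0,0],[0,0,0],[0,0,0],[0,0,0],[0,0,0]]'

```text
time_s: 15.05
position: [0.5409, -0.0568, -0.0142]
tcp_rot: [[-0.047, 0.999, -0.0], [0.999, 0.047, 0.0], [0.0, -0.0, -1.0]]
force: [0.1, -2.2, 0.4]
opening: 0.299
```

```bash
python3 -c "
from h import *
a=np.mean([capture('scene').astype(float) for _ in range(2)],axis=0)[...,::-1]
cv2.imwrite('pics/k1.png',np.clip(cv2.resize(a[180:330,230:430],None,fx=4,fy=4,interpolation=cv2.INTER_CUBIC)*1.5,0,255).astype('uint8'))
goal(0,78,-13)"
```

```text
t 15.15 rig now [ -0.1  62.  -14.3] F [ 0.1  0.2 -0. ] op 0.29228590978877556
shift [16.   0.1 -1.3] rot [-0.07 -0.07  0.04]
```

View pics/k1.png

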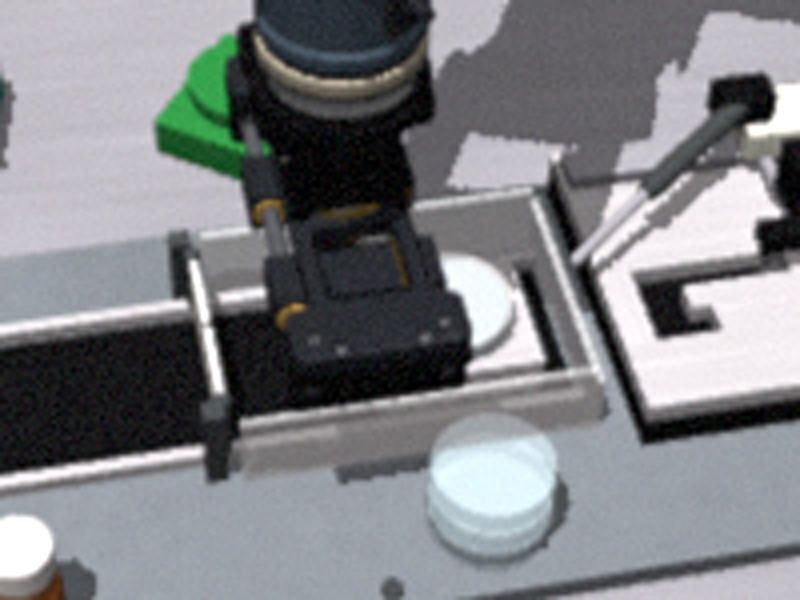

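Request:
play_rows --fingers '[179,179,179,179,179,179,179,179]' --linear '[[3,0,0],[6,0,0],[8,0,0],[10,0,0],[12,0,0],[13,0,0],[14,0,0],[15,0,0]]' --rot '[[0,0,0],[0,0,0],[0,0,0],[0,0,0],[0,0,0],[0,0,0],[0,0,0],[0,0,0]]'

```text
time_s: 15.95
position: [0.5403, -0.0427, -0.0143]
tcp_rot: [[-0.047, 0.999, -0.0], [0.999, 0.047, 0.0], [0.0, -0.0, -1.0]]
force: [0.2, -0.9, -0.8]
opening: 0.3
```

Request:
play_rows --fingers '[179,179,179,179,179]' --linear '[[1,0,0],[2,0,0],[3,0,0],[4,0,0],[4,0,0]]' --rot '[[0,0,0],[0,0,0],[0,0,0],[0,0,0],[0,0,0]]'

```text
time_s: 16.45
position: [0.5406, -0.04, -0.0142]
tcp_rot: [[-0.049, 0.999, 0.001], [0.999, 0.049, -0.002], [-0.002, 0.001, -1.0]]
force: [-0.0, -5.5, -1.1]
opening: 0.299
```

```bash
python3 -c "
from h import *
a=capture('scene').astype(float)[...,::-1]
cv2.imwrite('pics/l1.png',np.clip(cv2.resize(a[180:330,230:430],None,fx=4,fy=4,interpolation=cv2.INTER_CUBIC)*1.5,0,255).astype('uint8'))
goal(0,78,-13)"
```

```text
t 16.5 rig now [  0.7  78.3 -14.2] F [ 0.5 -6.5 -1.3] op 0.3003459693744005
shift [-0.3 -0.7 -1.2] rot [0.03 0.1  0.08]
```

View pics/l1.png

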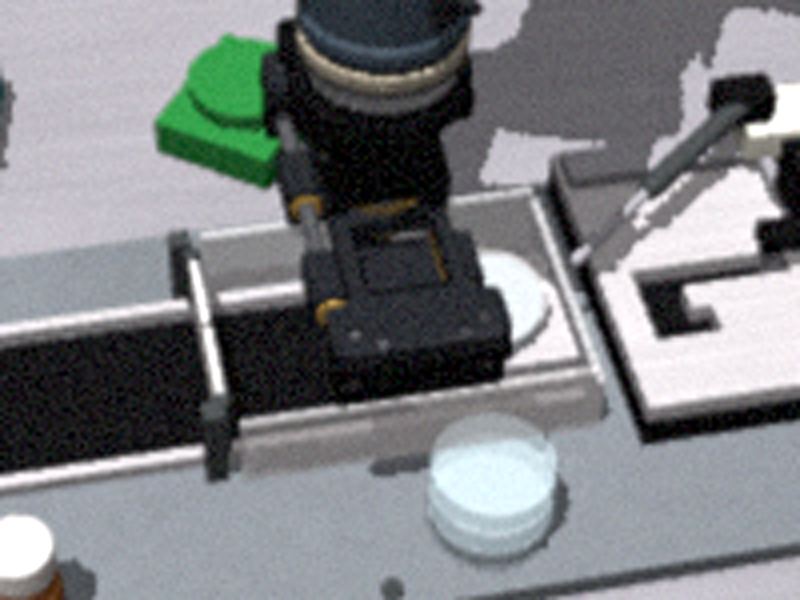

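Request:
play_rows --fingers '[179,179,179,179,179,255,255,255,255,255,255,255,255,255]' --linear '[[-4,0,0],[-4,0,-20],[-4,0,-60],[-4,0,-100],[-4,0,-130],[30,0,-130],[70,0,-130],[110,0,-130],[150,0,-130],[190,0,-130],[225,0,-130],[243,0,-130],[247,0,-130],[247,0,-130]]' --rot '[[0,0,0],[0,0,0],[0,0,0],[0,0,0],[0,0,0],[0,0,0],[0,0,0],[0,0,0],[0,0,0],[0,0,0],[0,0,0],[0,0,0],[0,0,0],[0,0,0]]'

```text
time_s: 17.9
position: [0.528, 0.2084, 0.1157]
tcp_rot: [[-0.049, 0.999, -0.001], [0.999, 0.049, -0.0], [0.0, -0.001, -1.0]]
force: [-0.2, 0.7, -0.8]
opening: 0.003
```

```bash
python3 -c "
from h import *
cv2.imwrite('pics/m1.png',capture('scene')[150:400,190:530,::-1].repeat(2,0).repeat(2,1))
cv2.imwrite('pics/m2.png',capture('top')[...,::-1])
goal(0,325,24)"
```

```text
t 18.0 rig now [2.000e-01 3.256e+02 1.157e+02] F [-0.4  0.2 -0.2] op 0.005966029878307241
shift [-0.6 -0.2 91.7] rot [-0.03  0.01 -0.04]
```

View pics/m1.png

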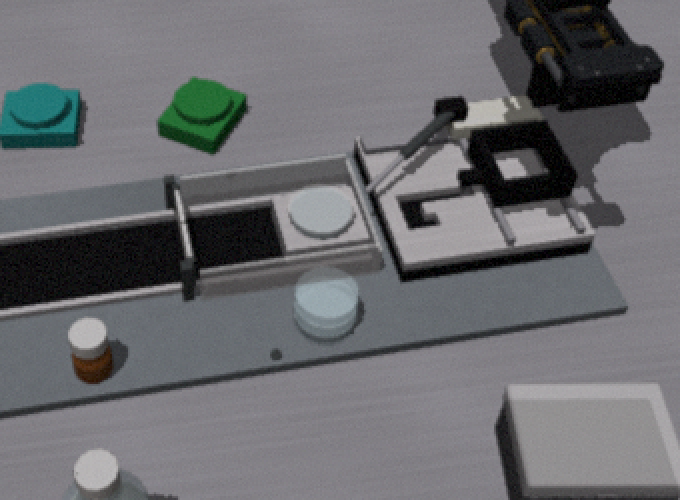

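View pics/m2.png

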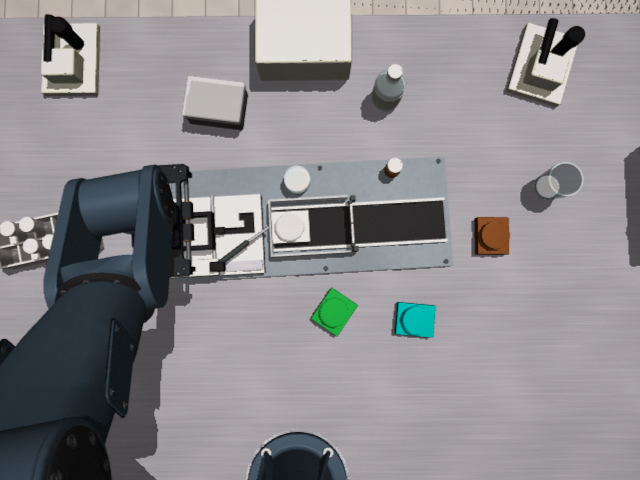

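```bash
python3 -c "
from h import *
s=bot.read_state(); R=np.array(s['tcp_rot']);p=s['position']+np.array([0,0,.0335])
M=lambda q:((pd('scene',q)-[190,150])*2).round()
for b in [(0,0,0),(-.0095,.015,0),(.0095,.015,0),(-.0375,.095,-.07),(.0375,.095,-.07),(-.0375,.095,-.11),(.0375,.095,-.11)]: print(b,M(p+R@np.array(b)),pd('top',p+R@np.array(b)).round())
P=np.load('P.npy')
for q in[(38,287,84),(38,363,84),(-38,363,84),(-38,287,84),(140,385,12)]: print(q,M(R2W(P,np.array(q)/1000)))
a=np.mean([capture('scene').astype(float) for _ in range(4)],axis=0)[...,::-1]
cv2.imwrite('pics/m3.png',np.clip(cv2.resize(a[140:280,390:550],None,fx=4.8,fy=4.2,interpolation=cv2.INTER_CUBIC)*3,0,255).astype('uint8'))
"
```

```text
(0, 0, 0) [535. 103.] [184. 226.]
(-0.0095, 0.015, 0) [532. 115.] [188. 218.]
(0.0095, 0.015, 0) [551. 113.] [178. 219.]
(-0.0375, 0.095, -0.07) [555. 123.] [193. 168.]
(0.0375, 0.095, -0.07) [642. 111.] [151. 171.]
(-0.0375, 0.095, -0.11) [567.  85.] [187. 163.]
(0.0375, 0.095, -0.11) [656.  73.] [143. 166.]
(38, 287, 84) [497. 188.]
(38, 363, 84) [574. 177.]
(-38, 363, 84) [542. 122.]
(-38, 287, 84) [469. 131.]
(140, 385, 12) [621. 307.]
```

View pics/m3.png

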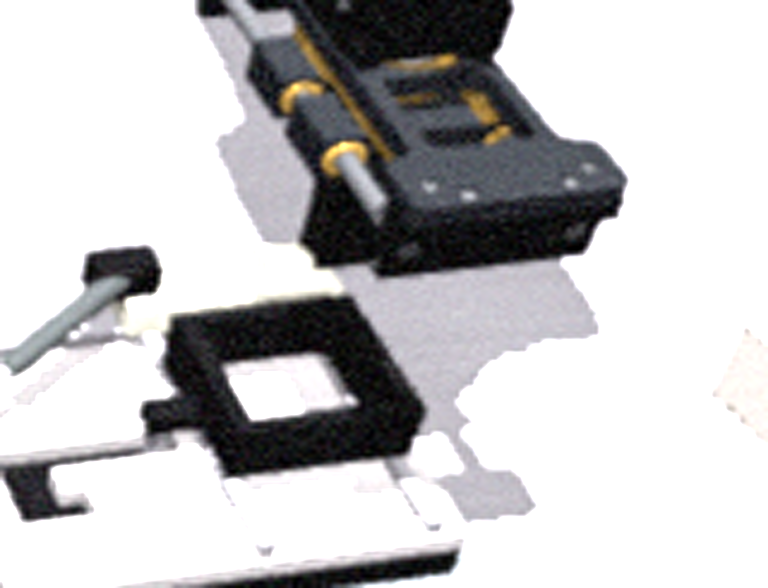

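Request:
play_rows --fingers '[255,255,255,255,255]' --linear '[[0,2,25],[0,4,45],[0,4,53],[0,4,55],[0,4,55]]' --rot '[[0,0,0],[0,0,0],[0,0,0],[0,0,0],[0,0,0]]'

```text
time_s: 18.7
position: [0.5328, 0.2079, 0.0609]
tcp_rot: [[-0.047, 0.999, 0.0], [0.999, 0.047, 0.0], [0.0, 0.0, -1.0]]
force: [-0.1, -0.7, 0.3]
opening: 0.002
```

```bash
python3 -c "
from h import *
goal(0,325,24)
a=np.mean([capture('scene').astype(float) for _ in range(2)],axis=0)[...,::-1]
cv2.imwrite('pics/n3.png',np.clip(cv2.resize(a[140:280,390:550],None,fx=4.8,fy=4.2,interpolation=cv2.INTER_CUBIC)*3,0,255).astype('uint8'))
"
```

```text
t 18.7 rig now [  4.6 326.2  60.9] F [-0.1 -0.7  0.3] op 0.0022895226595411843
shift [-1.2 -4.6 36.9] rot [ 0.   -0.   -0.02]
```

View pics/n3.png

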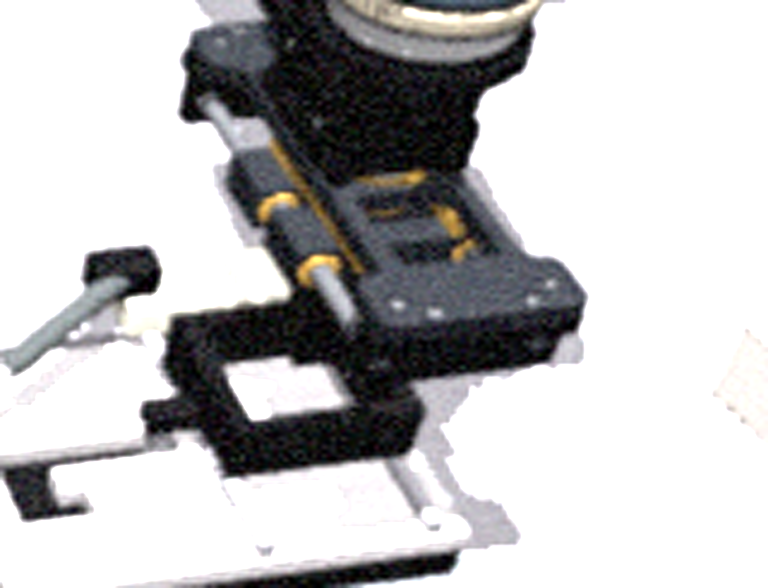

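Request:
play_rows --fingers '[255,255,255,255,255]' --linear '[[-1,-2,4],[-1,-2,8],[-1,-2,12],[-1,-2,15],[-1,-2,17]]' --rot '[[0,0,0],[0,0,0],[0,0,0],[0,0,0],[0,0,0]]'

```text
time_s: 19.3
position: [0.5304, 0.207, 0.0433]
tcp_rot: [[-0.047, 0.999, -0.001], [0.999, 0.047, -0.0], [-0.0, -0.001, -1.0]]
force: [0.3, -0.8, -0.2]
opening: 0.002
```

Request:
play_rows --fingers '[255,255,255,255,255,255]' --linear '[[0,0,4],[0,0,8],[0,0,12],[0,0,16],[0,0,19],[0,0,19]]' --rot '[[0,0,0],[0,0,0],[0,0,0],[0,0,0],[0,0,0],[0,0,0]]'

```text
time_s: 19.9
position: [0.5303, 0.207, 0.0242]
tcp_rot: [[-0.047, 0.999, -0.001], [0.999, 0.047, -0.0], [-0.0, -0.001, -1.0]]
force: [-0.7, 0.4, -0.5]
opening: 0.003
```

```bash
python3 -c "
from h import *
goal(0,242,24)
a=np.mean([capture('scene').astype(float) for _ in range(2)],axis=0)[...,::-1]
cv2.imwrite('pics/o3.png',np.clip(cv2.resize(a[140:280,390:550],None,fx=4.8,fy=4.2,interpolation=cv2.INTER_CUBIC)*3,0,255).astype('uint8'))
"
```

```text
t 19.9 rig now [  2.1 325.4  24.2] F [-0.7  0.4 -0.5] op 0.0032387195196697583
shift [-83.4  -2.1   0.2] rot [-0.06  0.01  0.  ]
```

View pics/o3.png

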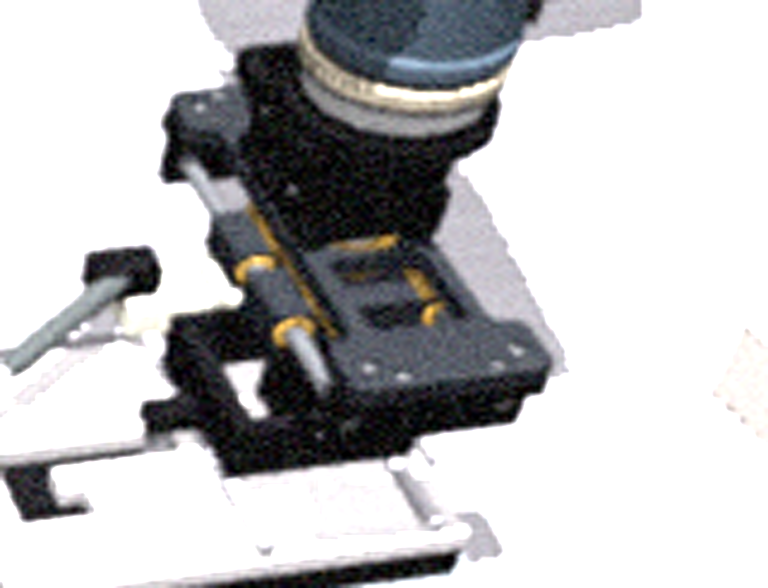

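Request:
play_rows --fingers '[255,255,255,255,255,255,255,255,255,255,255,255,255,255]' --linear '[[-8,-1,0],[-14,-2,0],[-18,-2,0],[-22,-2,0],[-27,-2,0],[-33,-2,0],[-39,-2,0],[-45,-2,0],[-51,-2,0],[-57,-2,0],[-63,-2,0],[-69,-2,0],[-73,-2,0],[-76,-2,0]]' --rot '[[0,0,0],[0,0,0],[0,0,0],[0,0,0],[0,0,0],[0,0,0],[0,0,0],[0,0,0],[0,0,0],[0,0,0],[0,0,0],[0,0,0],[0,0,0],[0,0,0]]'

```text
time_s: 21.4
position: [0.5322, 0.1327, 0.0249]
tcp_rot: [[-0.045, 0.999, 0.0], [0.999, 0.045, 0.003], [0.003, 0.001, -1.0]]
force: [0.5, 9.0, -0.4]
opening: 0.004
```

```bash
python3 -c "
from h import *
goal(0,242,24)
a=np.mean([capture('scene').astype(float) for _ in range(2)],axis=0)[...,::-1]
cv2.imwrite('pics/p3.png',np.clip(cv2.resize(a[140:280,350:510],None,fx=4.8,fy=4.2,interpolation=cv2.INTER_CUBIC)*2,0,255).astype('uint8'))
"
```

```text
t 21.4 rig now [  0.5 251.2  24.9] F [ 0.5  9.  -0.4] op 0.003561413511064456
shift [-9.2 -0.4  0.9] rot [ 0.03 -0.18 -0.1 ]
```

View pics/p3.png

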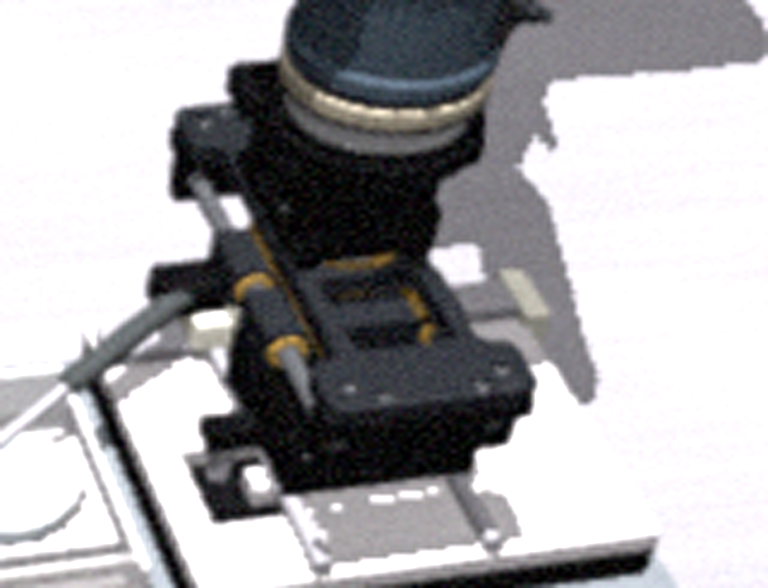

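Request:
play_rows --fingers '[255,255,255,255,255,255]' --linear '[[-2,0,0],[-4,0,0],[-6,0,0],[-7,0,0],[-8,0,0],[-8,0,0]]' --rot '[[0,0,0],[0,0,0],[0,0,0],[0,0,0],[0,0,0],[0,0,0]]'

```text
time_s: 22.1
position: [0.5326, 0.1251, 0.0249]
tcp_rot: [[-0.045, 0.999, 0.0], [0.999, 0.045, 0.003], [0.003, 0.001, -1.0]]
force: [0.4, 9.5, -0.2]
opening: 0.006
```

Request:
play_rows --fingers '[255,255,255,255,255]' --linear '[[-1,0,0],[-2,0,0],[-3,0,0],[-4,0,0],[-4,0,0]]' --rot '[[0,0,0],[0,0,0],[0,0,0],[0,0,0],[0,0,0]]'

```text
time_s: 22.6
position: [0.5325, 0.1248, 0.0249]
tcp_rot: [[-0.043, 0.999, 0.001], [0.999, 0.043, 0.009], [0.009, 0.001, -1.0]]
force: [1.0, 21.5, -0.4]
opening: 0.008
```

```bash
python3 -c "
from h import *
goal(0,242,24)
a=np.mean([capture('scene').astype(float) for _ in range(2)],axis=0)[...,::-1]
cv2.imwrite('pics/q3.png',np.clip(cv2.resize(a[140:280,350:510],None,fx=4.8,fy=4.2,interpolation=cv2.INTER_CUBIC)*2,0,255).astype('uint8'))
"
```

```text
t 22.6 rig now [  0.4 243.3  24.9] F [ 1.  21.5 -0.4] op 0.007871502270422727
shift [-1.3 -0.4  0.9] rot [ 0.07 -0.5  -0.25]
```

View pics/q3.png

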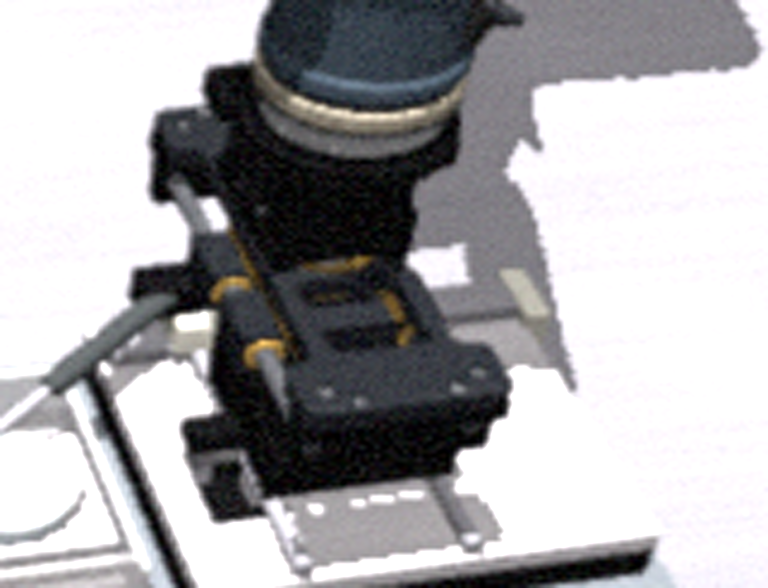

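Request:
play_rows --fingers '[255,255,255,255,255,255,255,255,255,255,255,255]' --linear '[[2,3,0],[2,7,0],[2,11,0],[2,14,0],[2,17,0],[2,20,0],[2,24,0],[2,28,0],[2,32,0],[2,35,0],[2,38,0],[2,40,0]]' --rot '[[0,0,0],[0,0,0],[0,0,0],[0,0,0],[0,0,0],[0,0,0],[0,0,0],[0,0,0],[0,0,0],[0,0,0],[0,0,0],[0,0,0]]'

```text
time_s: 23.9
position: [0.5653, 0.1266, 0.0237]
tcp_rot: [[-0.045, 0.999, -0.014], [0.999, 0.045, 0.005], [0.006, -0.014, -1.0]]
force: [-8.0, 12.3, 2.4]
opening: 0.003
```

```bash
python3 -c "
from h import *
goal(44,243,24)
a=np.mean([capture('scene').astype(float) for _ in range(2)],axis=0)[...,::-1]
cv2.imwrite('pics/r3.png',np.clip(cv2.resize(a[140:280,350:510],None,fx=4.8,fy=4.2,interpolation=cv2.INTER_CUBIC)*2,0,255).astype('uint8'))
"
```

```text
t 23.9 rig now [ 33.3 243.5  23.7] F [-8.  12.3  2.4] op 0.003174198778159882
shift [-0.5 10.7 -0.5] rot [-0.79 -0.34 -0.11]
```

View pics/r3.png

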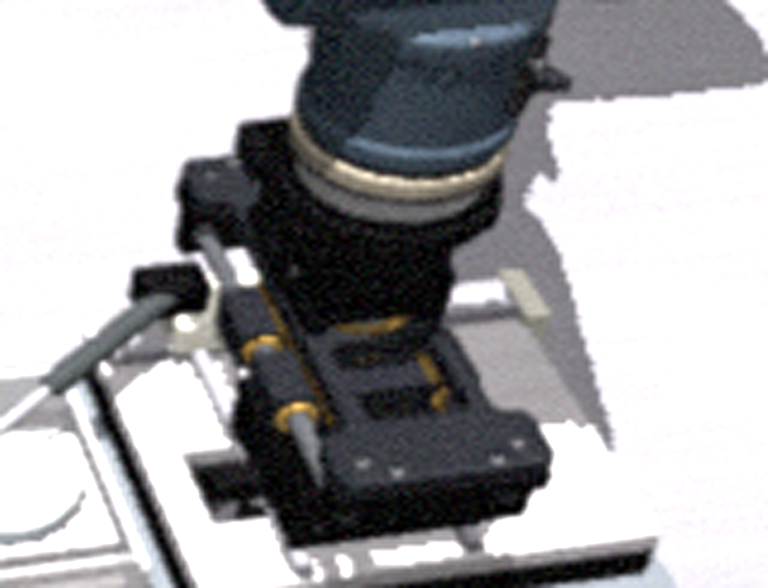

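Request:
play_rows --fingers '[255,255,255,255,255]' --linear '[[0,1,0],[0,2,0],[0,3,0],[0,4,0],[0,4,0]]' --rot '[[0,0,0],[0,0,0],[0,0,0],[0,0,0],[0,0,0]]'

```text
time_s: 24.5
position: [0.5685, 0.1268, 0.0232]
tcp_rot: [[-0.045, 0.999, -0.016], [0.999, 0.045, 0.005], [0.006, -0.015, -1.0]]
force: [-9.0, 11.7, 1.3]
opening: 0.006
```

```bash
python3 -c "
from h import *
goal(44,243,24)
P=np.load('P.npy')
print(onplane)
cap=capture('top')[...,::-1].astype(float)
cv2.imwrite('pics/s4.png',np.clip(cv2.resize(cap[140:290,160:320],None,fx=4.8,fy=4,interpolation=cv2.INTER_CUBIC)*2,0,255).astype('uint8'))
"
```

```text
t 24.5 rig now [ 36.5 243.5  23.2] F [-9.  11.7  1.3] op 0.006293220606012786
shift [-0.5  7.5 -0.9] rot [-0.88 -0.34 -0.11]
<function onplane at 0x7f0a6fa32a20>
```

View pics/s4.png

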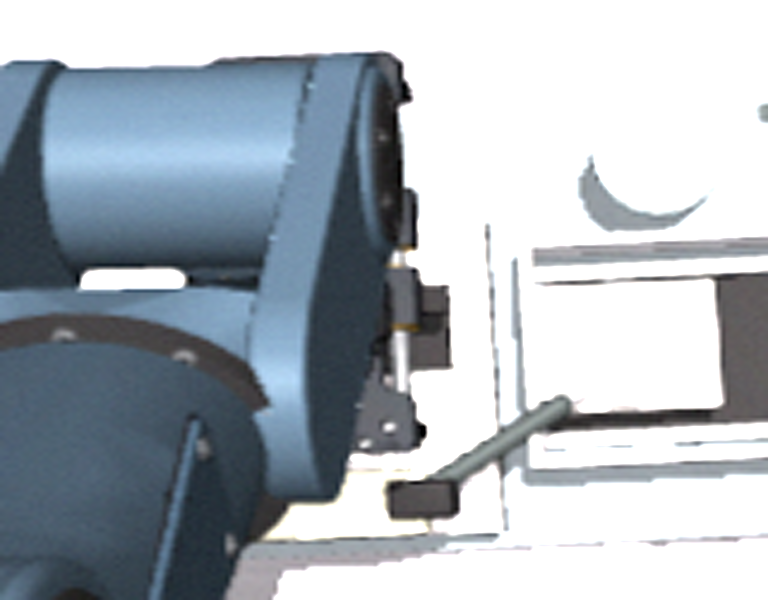

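Request:
play_rows --fingers '[255,255,255,255,255,255,255]' --linear '[[0.5,1,0],[0.5,2,0],[0.5,3,0],[0.5,4,0],[0.5,5,0],[0.5,6,0],[0.5,6,0]]' --rot '[[0,0,0],[0,0,0],[0,0,0],[0,0,0],[0,0,0],[0,0,0],[0,0,0]]'

```text
time_s: 25.25
position: [0.5755, 0.1272, 0.0231]
tcp_rot: [[-0.046, 0.999, -0.014], [0.999, 0.046, 0.005], [0.005, -0.013, -1.0]]
force: [-7.1, 11.1, 0.3]
opening: 0.005
```

```bash
python3 -c "
from h import *
goal(44,243,24)"
```

```text
t 25.25 rig now [ 43.5 243.6  23.1] F [-7.1 11.1  0.3] op 0.005237520687287389
shift [-0.6  0.5 -0.9] rot [-0.77 -0.3  -0.09]
```

Request:
play_rows --fingers '[255,255,255,255,255]' --linear '[[0,1,0],[0,2,0],[0,3,0],[0,4,0],[0,4,0]]' --rot '[[0,0,0],[0,0,0],[0,0,0],[0,0,0],[0,0,0]]'

```text
time_s: 25.75
position: [0.5793, 0.1274, 0.023]
tcp_rot: [[-0.046, 0.999, -0.014], [0.999, 0.046, 0.005], [0.005, -0.014, -1.0]]
force: [-7.3, 10.4, -0.3]
opening: 0.005
```

```bash
python3 -c "
from h import *
goal(44,243,24)
a=np.mean([capture('scene').astype(float) for _ in range(2)],axis=0)[...,::-1]
cv2.imwrite('pics/u3.png',np.clip(cv2.resize(a[140:280,350:510],None,fx=4.8,fy=4.2,interpolation=cv2.INTER_CUBIC)*2,0,255).astype('uint8'))"
```

```text
t 25.75 rig now [ 47.2 243.6  23. ] F [-7.3 10.4 -0.3] op 0.00536720077965653
shift [-0.6 -3.3 -0.9] rot [-0.8  -0.3  -0.09]
```

View pics/u3.png

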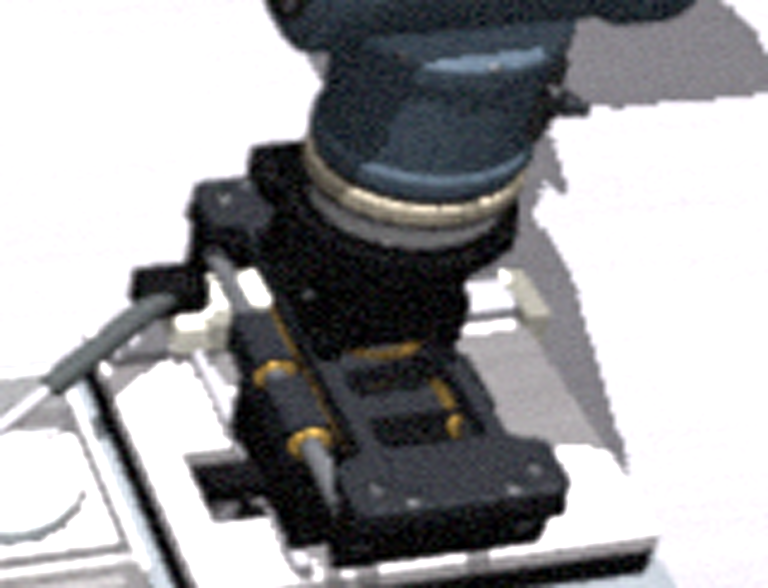

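Request:
play_rows --fingers '[255,255,255,255,255]' --linear '[[0,1,0],[0,2,0],[0,3,0],[0,4,0],[0,4,0]]' --rot '[[0,0,0],[0,0,0],[0,0,0],[0,0,0],[0,0,0]]'

```text
time_s: 26.35
position: [0.5798, 0.1274, 0.0229]
tcp_rot: [[-0.046, 0.999, -0.021], [0.999, 0.046, 0.004], [0.005, -0.021, -1.0]]
force: [-12.8, 9.8, 3.1]
opening: 0.005
```

Request:
play_rows --fingers '[255,255,255,255,255,255,255,255,255,255,255]' --linear '[[0,-1,0],[2,-2,0],[4,-2,0],[6,-2,0],[8,-2,0],[10,-2,0],[12,-2,0],[14,-2,0],[16,-2,0],[18,-2,0],[18,-2,0]]' --rot '[[0,0,0],[0,0,0],[0,0,0],[0,0,0],[0,0,0],[0,0,0],[0,0,0],[0,0,0],[0,0,0],[0,0,0],[0,0,0]]'

```text
time_s: 27.45
position: [0.5788, 0.1446, 0.023]
tcp_rot: [[-0.046, 0.999, -0.017], [0.999, 0.046, 0.003], [0.004, -0.017, -1.0]]
force: [-9.7, 8.4, 1.4]
opening: 0.002
```

```bash
python3 -c "
from h import *
goal(44,263,24)
a=np.mean([capture('scene').astype(float) for _ in range(2)],axis=0)[...,::-1]
cv2.imwrite('pics/v3.png',np.clip(cv2.resize(a[140:280,350:510],None,fx=4.8,fy=4.2,interpolation=cv2.INTER_CUBIC)*2,0,255).astype('uint8'))"
```

```text
t 27.45 rig now [ 47.6 260.9  23. ] F [-9.7  8.4  1.4] op 0.0020455732246989254
shift [ 2.1 -3.7 -1. ] rot [-0.98 -0.22 -0.04]
```

View pics/v3.png

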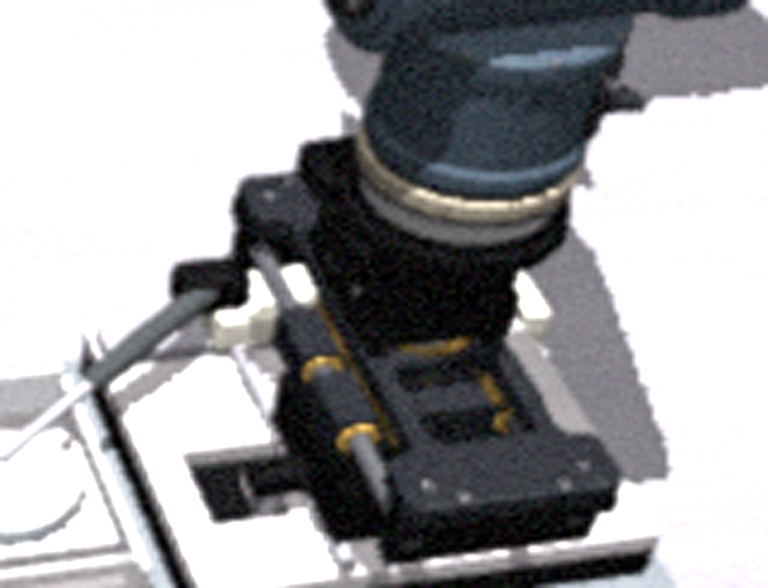

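Request:
play_rows --fingers '[255,255,255,255,255,255]' --linear '[[1,0,0],[2,0,0],[3,0,0],[4,0,0],[5,0,0],[6,0,0]]' --rot '[[0,0,0],[0,0,0],[0,0,0],[0,0,0],[0,0,0],[0,0,0]]'

```text
time_s: 28.15
position: [0.5788, 0.1477, 0.0229]
tcp_rot: [[-0.048, 0.999, -0.017], [0.999, 0.048, -0.002], [-0.001, -0.017, -1.0]]
force: [-9.8, -2.8, 1.7]
opening: 0.002
```

Request:
play_rows --fingers '[255,255,255,255,255,255,255]' --linear '[[3,-3,0],[6,-6,0],[9,-10,0],[12,-14,0],[15,-17,0],[15,-17,0],[15,-17,0]]' --rot '[[0,0,0],[0,0,0],[0,0,0],[0,0,0],[0,0,0],[0,0,0],[0,0,0]]'

```text
time_s: 28.85
position: [0.5702, 0.1625, 0.0249]
tcp_rot: [[-0.048, 0.999, 0.001], [0.999, 0.048, 0.0], [0.0, 0.001, -1.0]]
force: [0.3, -0.1, -0.1]
opening: 0.004
```

```bash
python3 -c "
from h import *
goal(28,283,24)
a=np.mean([capture('scene').astype(float) for _ in range(2)],axis=0)[...,::-1]
cv2.imwrite('pics/w3.png',np.clip(cv2.resize(a[140:280,350:510],None,fx=4.8,fy=4.2,interpolation=cv2.INTER_CUBIC)*2,0,255).astype('uint8'))"
```

```text
t 28.85 rig now [ 39.8 279.2  24.9] F [ 0.3 -0.1 -0.1] op 0.004280464175901043
shift [  3.8 -11.8   0.9] rot [ 0.05 -0.    0.03]
```

View pics/w3.png

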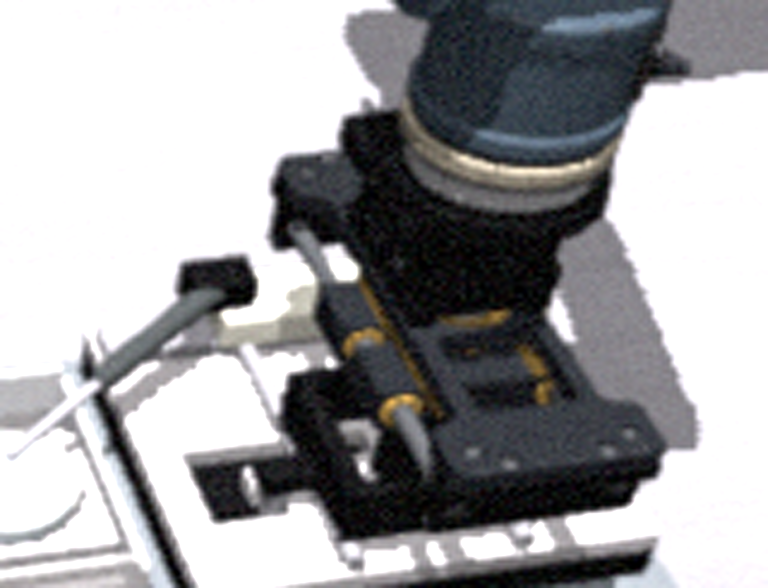

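Request:
play_rows --fingers '[255,255,255,255,255,255,255,255,255,255,255]' --linear '[[0,-2,-10],[0,-4,-25],[0,-4,-50],[0,-4,-80],[0,-4,-110],[0,-4,-140],[30,-30,-150],[60,-60,-150],[90,-90,-150],[100,-100,-150],[100,-100,-150]]' --rot '[[0,0,0],[0,0,0],[0,0,0],[0,0,0],[0,0,0],[0,0,0],[0,0,0],[0,0,0],[0,0,0],[0,0,0],[0,0,0]]'

```text
time_s: 30.05
position: [0.4637, 0.2586, 0.176]
tcp_rot: [[-0.05, 0.999, 0.001], [0.999, 0.05, 0.0], [0.0, 0.001, -1.0]]
force: [-0.2, 0.1, 0.1]
opening: 0.007
```

```bash
python3 -c "
from h import *
goal(28,283,24)
cv2.imwrite('pics/x1.png',np.clip(cv2.resize(capture('scene')[150:400,150:510,::-1],None,fx=2.2,fy=2.2,interpolation=cv2.INTER_CUBIC).astype(float)*1.3,0,255).astype('uint8'))
cv2.imwrite('pics/x2.png',np.clip(cv2.resize(capture('top')[140:290,160:460,::-1],None,fx=2.6,fy=2.6,interpolation=cv2.INTER_CUBIC).astype(float)*1.2,0,255).astype('uint8'))"
```

```text
t 30.05 rig now [-62.  380.1 176. ] F [-0.2  0.1  0.1] op 0.00673398566675258
shift [-97.5  89.6 152.1] rot [ 0.05 -0.01  0.19]
```

View pics/x1.png

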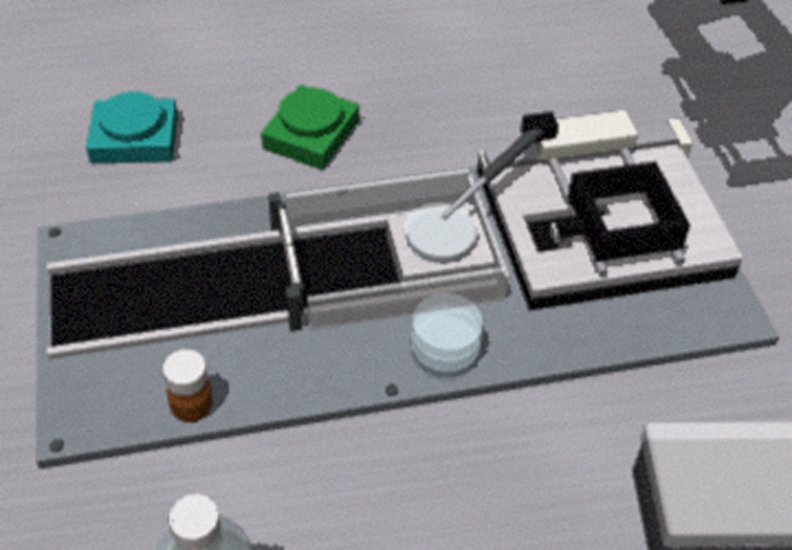

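View pics/x2.png

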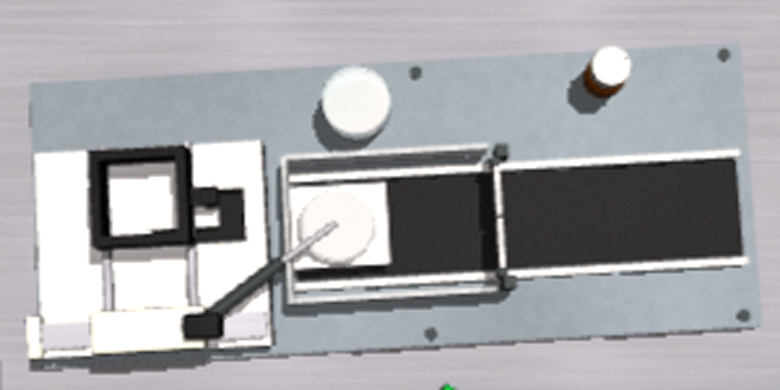

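All of it is as asked: the carrier is in the bay, both leaves are shut, the loop is in its notch, the probe is over the dish, and the jar and stack have not moved.

```bash
python3 -c "
from rig import bot
print(bot.hand_in())"
```

```text
the job is handed in; nothing more can be done
None
```

The job is done and handed in at about 30 s of the 51 s allowed.

**What I did:** I pushed the carrier along the lane through the gate to the bay's end, and both leaves swung shut behind it. With shut fingers in the loop I pushed the slide to its end stop. I then shifted the loop to +x until it stopped and let it back; at about 0.042 of slide travel the spring force left the fingers, so it was resting in the notch.

**Last checks:** The final scene and top pictures, taken with the arm clear, show:
- the carrier against the bay's end, with both leaves shut
- the loop's pin in the notch and the slide staying out by itself
- the probe tip over the dish
- the jar and the stack of dishes where they stood

**What disagreed:**
- **Fingertip height:** the real fingertips are about 33 mm higher than the reported TCP. On my first pass they therefore went over the carrier and the gate, with no force showing at the end and no sign in the pictures that anything had moved. I measured the offset by touching the lane floor and corrected for it.
- **Loop shift:** the end of the sideways shift came at a reported x about 4 mm further than calculated.
- **Forces:** the highest reading I saw was about 22 N, against the slide's end stop. Readings came only at the end of each move.

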